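Pry up the iron last stand and slip a packer under it

ROBOT

A 6-joint arm with a two-finger parallel gripper is mounted at the origin on the work surface. World frame = base frame: x ahead of the robot, y to its left, z up, the work surface at z = 0. Lengths are in m, angles in rad, forces in N, time in s.
With the tool pointing down it reaches from about 0.35 to 0.975 m from the base axis. Payload 4.9 kg.
Tool frame: the origin (TCP) lies on the centre line of the jaws, within the pads' length; the fingertips stand manip.tip_reach ahead of it and the grasp point (between the pads) is the TCP (manip.tip_reach is the distance from the TCP to the fingertips, in m); z points along the fingers, y is the line along which they close (so a half turn about z gives the same grasp; the last joint's range is limited). The gripper opens to 85 mm and grips with 20 to 120 N. Pads are 22 mm wide; open, the fingers measure 114 mm over their backs; the gripper's body (76 mm by 85 mm) begins 54 mm behind the grasp point. The pads swing forward as they close: fully open they stand 13 mm farther back than shut.
Start: joints at [-1.42, 0.053, 1.613, -0, 1.476, -0.119], TCP at [0.167, -0.602, 0.25] pointing down, gripper open.
Joint ranges: [-3.01, 3.01], [-1.01, 2.22], [0.06, 2.58], [-1.02, 4.17], [0.09, 2.62], [-3.14, 3.14]. Speed limits (rad/s): [2.57, 2.57, 3.14, 3.14, 3.14, 3.14].

INTERFACE

Orientations are given as a unit quaternion [w, x, y, z].
In Python, from plant import manip gives the robot as it stands. The module is installed in compiled form; this text tells all that it offers.
- The arm moves only by the tool move_arm, never from a script. Its argument "rows" is a list of rows, each a list of 7 numbers: the shift along the tool's x, y, z in cm, then the turn, a rotation vector about the tool's x, y, z in degrees, then the opening, from -1 (shut) to 1 (fully open). In form: [[tx, ty, tz, ax, ay, az, jaw], ...]. A call has 1 to 20 rows; each row shifts and turns the commanded pose from where the row before left it, along the tool's axes as they then stand; what a row does not reach is not made up. A row lasts 1/12 s, in which the tool goes at most 41.7 mm and 7.16 degrees, less where a joint would pass 70% of its speed; a pose out of reach is approached as far as the arm can. A call is refused whole if a number of a shift passes 4.17 or a number of a turn 7.16, either way. A call with a gripper value outside its range is refused whole. The fingers move at their own pace and stop on an object; the grip force is fixed at half the most. Time passes only in rows, so rows that do not move let the fingers close. It gives the time, the measured TCP pose, the force, the opening and the grip force at its end, in the units of the state.
- manip.state(): the state, without advancing time (a new reading comes with each control period).
- manip.grab_frame(name): name is "side" or "top"; returns a dict with "img" (420x560x3 uint8, blue, green, red), "mtx" (3x3 intrinsics, pixels), "R" (3x3) and "t" (3): a world point X has camera coordinates R X + t. Camera axes: x right, y down, z forward; pixel columns grow to the right and rows downward; lengths in m; the calibration is good to about 2 mm. A picture is of the moment at which its call begins. There is no depth.
- manip.job_done(): hands the job in; it is judged then, once.
The state is a dict: "time": time; "joint_pos": joint angles; "joint_vel": joint speeds; "joint_efforts": joint torques, N m; "tool_pos": TCP position; "tool_rot": TCP orientation; "contact_force": force on the tool from outside, world axes, zero at the start; "ft_torque": the same for the moment, N m; "gripper_width": opening from 0.0 (shut) to 1.0 (fully open); "grasp_force": force on a finger pad.
Only numpy, scipy, OpenCV 4.12 (cv2) and the standard library are available. Lean on these libraries where they do the work, as an engineer would, in place of code of your own. Each camera call takes 0.05 s, during which the arm holds its last target. There are 200 camera calls.

TASK

Lever up the pry edge of the heavy iron last stand with the pry bar over the fulcrum block, using its pocket, and catch the bar's tail under the keeper arm so that it holds the stand up by itself. Slide the white packer's thin tongue under the raised flat edge beside the pocket until its steel fence bears on the edge: press it there lightly for a moment, but do not ram it. Then free the bar, let the stand down gently onto the packer and draw the bar clear of the stand, without touching the stand by hand, shoving it along the bench, straining the keeper, or disturbing the jar, hammer and bowl.

Things in the scene. Friction and masses are not known exactly. Their poses are not given: they have to be found in the camera images.
- stand: Heavy cast-iron shoe-last stand, 4 to 6.5 kg, standing loose on the bench. Base 180 (x) x 150 (y) x 36 mm high; origin under its centre, z up. Column at y = +37 mm with an iron foot shape on top, 163 mm high, y -4..+70 mm. Pry edge: the face at y = -75 mm, with a pocket (x -80..-10 mm) open to front and below; the rest of the edge (x -10..+90 mm) is flat to the bench.
- stand_edge (a point): Middle of the lower pry edge, (0, -75, 0) mm in the stand's frame. The pocket beside it is 28 mm deep, its roof 19 mm above the stand's underside.
- stand_heel (a point): Middle of the stand's lower back edge, (0, +75, 0) mm, about which it tips when pried.
- fulcrum: Fixed wooden block 90 (x) x 34 (y) x 18 mm; a steel rod, diameter 16 mm, lies along its x in the top (axis 18 mm, top 26 mm above the bench). Origin under its centre. The bar goes across it along y, toe to +y. The stand's pry edge is about parallel to the rod, 52 mm from its axis to +y; the pocket's middle faces the block's middle (within 4 mm, 0.03 rad).
- keeper: Fixed iron post, 197 to 213 mm from the fulcrum in its -y; axes within 0.03 rad of the fulcrum's, origin on the bench, in line with the fulcrum's middle (within 4 mm). Post face at x = -50 mm; an arm 24 mm wide reaches to x = -13 mm, underside 35, top 47 mm above the bench. Its end (x -18..-13) is a nose hanging to 30.5 mm: the bar's tail passes below it moving to -x and rises behind it.
- bar: Loose straight flat steel pry bar 310 mm long (y), 20 wide (x), 8 thick, 0.36 kg. Origin in the underside at mid-length, toe (28 mm wide over the last 22 mm) at y = +155 mm, tail at -155. Starts flat on the bench. On the fulcrum with 18 mm of toe in the pocket it slopes about 0.32 rad, toe low; caught under the keeper it is about level, the stand then tipped about 0.11 rad.
- bar_toe (a point): Middle of the toe's end face, (0, +155, 4) mm in the bar's frame. Raising the stand takes about 4 to 15 N down on the bar 120 mm behind the rod; let go, the tail springs up.
- shim: Loose white plastic packer, 0.15 kg, flat on the bench: tongue 8 mm thick, 36 wide (x), nose at y = +45 mm; on its back end a grip block 36 wide, y -50..-18 mm, 34 high. Before it stands a steel fence plate, 36 wide, 6 thick, 32 high, the depth stop: its front face is set stiffly somewhere in y -10..+12 mm, not measured. Origin in the underside at y = 0.
- shim_nose (a point): Middle of the tongue's nose, (0, +45, 4) mm in the packer's frame.
- glue_jar: Bystander: glass jar, 64 mm diameter, 85 mm high; origin under its centre.
- hammer: Bystander: hammer lying on the bench.
- tack_bowl: Bystander: small white bowl, 100 mm wide, 45 mm high; origin under its centre.
Not all that is in view belongs to the job. Leave any orange or pink look-alike of the shim alone. What is shaped like the keeper but purple is not meant.

How it is judged:
By the outcome, as a careful person would: the job done as asked, in the order asked, and still so for the second after the job is handed in, with the robot touching nothing.
It also fails if it takes over 72 s, if anything falls off the work surface, if the arm or the gripper's body presses on something with over 40 N, if the wrist force passes 120 N, or if a joint passes its speed limit or range.

## Working session

There is one attempt and no reset: what is moved stays moved. The work goes in short steps, Python scripts to look and compute and a tool call to move; the robot and the scene stay as the last step left them, time stands still between calls to the robot, and variables do not carry over. Pictures are saved under pics/ and viewed, at most 10 in all, crops included, and the job is handed in when it is done.

Besides the shell and the picture viewer there is one more tool, called after "Request:" by a JSON object that holds its "op" and its "data". move_arm: Moves the arm, as the interface text tells. Its arguments: {"type":"object","properties":{"rows":{"type":"array","items":{"type":"array","items":{"type":"number"}}}},"required":["rows"]}

```bash
mkdir -p pics
cat > h.py <<'E'
import numpy as np, cv2
from plant import manip
def snap(n,tag):
    f=manip.grab_frame(n); cv2.imwrite(f'pics/{tag}.png',f['img']); np.savez(f'pics/{tag}.npz',**f); return f
def load(tag): return np.load(f'pics/{tag}.npz')
def ray(f,u,v):
    d=f['R'].T@np.linalg.solve(f['mtx'],[u,v,1.]); c=-f['R'].T@f['t']; return c,d
def onz(f,u,v,z):
    c,d=ray(f,u,v); return c+d*(z-c[2])/d[2]
def proj(f,X):
    p=f['mtx']@(f['R']@np.array(X,float)+f['t']); return p[:2]/p[2]
E
python3 - <<'E'
from h import *
np.set_printoptions(precision=4,suppress=True)
for n in('top','side'):
    f=snap(n,n+'0'); print(n,f['mtx'].round(1).tolist(),(-f['R'].T@f['t']),f['R'])
print(manip.state(),manip.tip_reach)
E
```

```text
top [[503.5, 0.0, 282.2], [0.0, 503.5, 209.9], [0.0, 0.0, 1.0]] [0.2843 0.0473 1.4578] [[-0.0296 -0.9994  0.0178]
 [-0.983   0.0259 -0.182 ]
 [ 0.1814 -0.0229 -0.9831]]
side [[402.3, 0.0, 274.6], [0.0, 402.3, 211.1], [0.0, 0.0, 1.0]] [ 0.4972 -0.95    0.7451] [[ 0.998  -0.0628  0.0099]
 [-0.029  -0.5876 -0.8086]
 [ 0.0566  0.8067 -0.5882]]
{'time': 0.1, 'joint_pos': array([-1.42  ,  0.0533,  1.6141,  0.    ,  1.476 , -0.119 ]), 'joint_vel': array([-0.0009, -0.0025, -0.004 , -0.0004,  0.0011,  0.001 ]), 'joint_efforts': array([  0.001 , -39.4901, -37.1365,  -0.0001,   0.0039,  -0.    ]), 'tool_pos': array([ 0.1665, -0.6019,  0.2492]), 'tool_rot': array([-0.0009,  0.9909,  0.1344, -0.    ]), 'contact_force': array([ 0.6672, -0.4985,  0.3861]), 'ft_torque': array([ 0.0885, -0.0011,  0.0245]), 'grasp_force': 0.0, 'gripper_width': 1.000038622540338} 0.019
```

View pics/top0.png

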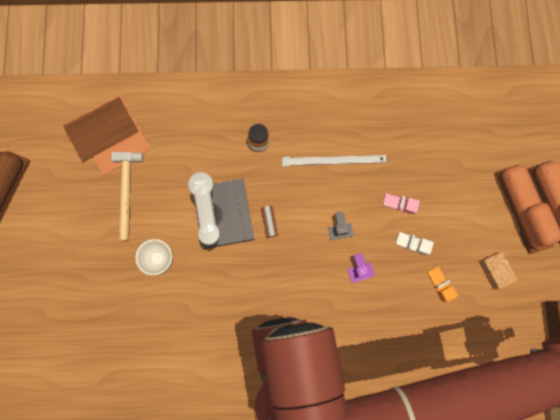

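View pics/side0.png

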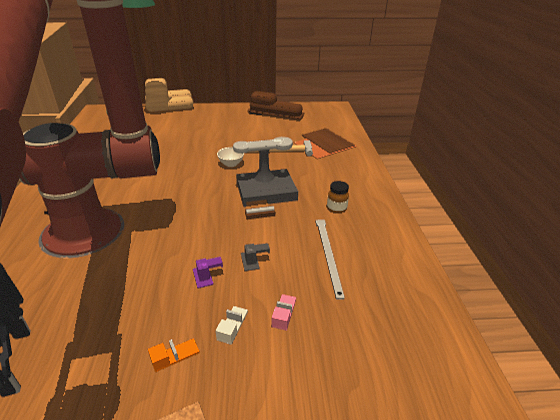

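The top view shows the stand at (230,212), rod (270,221), grey keeper (341,226), bar (283–385,160) and white packer (415,243). The pink, orange and purple look-alikes are near by. The side view agrees. I'll enlarge crops to get mask seeds.

Run:
```python
from h import *
a=cv2.imread('pics/top0.png')[145:275,190:450]; a=cv2.resize(a,None,fx=3,fy=3,interpolation=cv2.INTER_CUBIC); cv2.imwrite('pics/tc.png',a)
a=cv2.imread('pics/side0.png')[165:355,190:360]; a=cv2.resize(a,None,fx=3.15,fy=3.15,interpolation=cv2.INTER_CUBIC); cv2.imwrite('pics/sc.png',a)
```

```text
(no output)
```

View pics/tc.png

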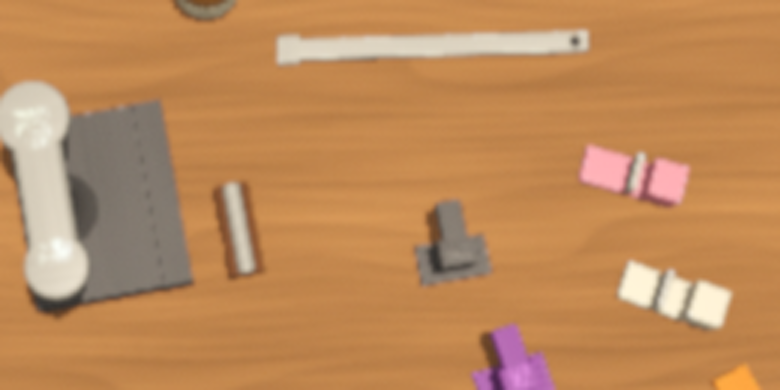

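View pics/sc.png

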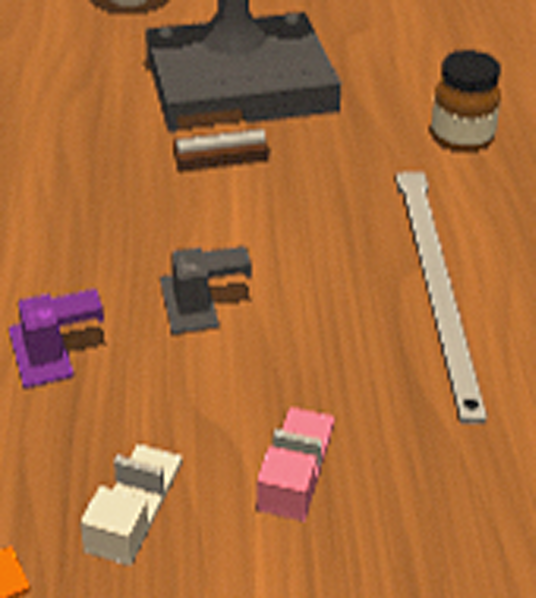

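The top crop shows the rod from (232,185) to (247,270), the keeper arm end at (450,203), the bar from (278,48) to (588,41), and the packer with nose left at (622,280) and grip block at right (710,305). In the side crop the pocket is at the left part of the stand edge, in front of the fulcrum.

```bash
cat >> h.py <<'E'
def blobs(f,roi,cond,K=6,minA=30):
    x0,y0,x1,y1=roi
    im=cv2.resize(f['img'][y0:y1,x0:x1],None,fx=K,fy=K,interpolation=cv2.INTER_CUBIC)
    h=cv2.cvtColor(im,cv2.COLOR_BGR2HSV).astype(int); m=cond(h[...,0],h[...,1],h[...,2]).astype(np.uint8)
    cs,_=cv2.findContours(m,cv2.RETR_EXTERNAL,cv2.CHAIN_APPROX_NONE)
    cs=[c for c in cs if cv2.contourArea(c)>minA*K*K]
    return [((c[:,0]+.5)/K-.5+[x0,y0]).astype(np.float32) for c in sorted(cs,key=cv2.contourArea,reverse=True)]
def world(f,c,z): return np.array([onz(f,u,v,z) for u,v in c])
def rect(f,c,z):
    w=world(f,c,z)[:,:2]; return cv2.minAreaRect((w*1000).astype(np.float32))
E
python3 - <<'E'
from h import *
np.set_printoptions(precision=1,suppress=True)
T,S=load('top0'),load('side0')
pale=lambda h,s,v:(s<90)&(v>110)
dark=lambda h,s,v:(s<75)&(v<125)
for nm,rt,rs,c,z in [('bar',(275,145,395,175),(305,215,350,305),pale,.008),('rod',(262,200,280,240),(240,200,280,220),pale,.022),('keeper',(325,205,360,245),(235,235,280,275),dark,.0),('shim',(392,228,440,260),(210,300,255,350),pale,.0),('stand',(195,170,260,255),(225,165,305,210),dark,.036)]:
    for f,r in((T,rt),(S,rs)):
        for b in blobs(f,r,c)[:2]:
            print(nm,'px',b.min(0),b.max(0),'rect',[np.round(q,1) for q in rect(f,b,z)])
            a=cv2.boxPoints(rect(f,b,z)); print(a.round(0).tolist())
E
```

```text
bar px [281.8 154.4] [385.9 166.2] rect [array([ 702. , -145.4]), array([ 31.3, 313. ]), np.float64(0.9)]
[[684.0, 11.0], [689.0, -302.0], [720.0, -302.0], [715.0, 11.0]]
bar px [315.2 219.4] [343.8 297.9] rect [array([ 702.9, -145.2]), array([ 28.6, 313.6]), np.float64(0.6)]
[[687.0, 11.0], [690.0, -302.0], [719.0, -302.0], [716.0, 12.0]]
rod px [263.8 205.4] [274.6 235.8] rect [array([519.1,  52.4]), array([90.4, 18.4]), np.float64(9.3)]
[[473.0, 54.0], [476.0, 36.0], [565.0, 51.0], [562.0, 69.0]]
rod px [245.6 205.8] [273.6 213.1] rect [array([522.2,  53.6]), array([87.8, 23.6]), np.float64(9.2)]
[[477.0, 58.0], [481.0, 35.0], [567.0, 49.0], [564.0, 72.0]]
keeper px [330.9 213.8] [348.4 236.4] rect [array([ 497.9, -143.2]), array([68.7, 43.9]), np.float64(31.7)]
[[457.0, -143.0], [480.0, -180.0], [539.0, -144.0], [516.0, -107.0]]
keeper px [240.8 243.2] [268.9 270.4] rect [array([ 505.3, -131.8]), array([ 80.4, 102.9]), np.float64(7.7)]
[[459.0, -86.0], [472.0, -188.0], [552.0, -177.0], [538.0, -75.0]]
shim px [395.4 231.4] [433.2 253.9] rect [array([ 445.8, -369.8]), array([106.9
[... 255 characters left out ...]
 [423.0, -331.0]]
shim px [225.9 305.9] [247.1 321.6] rect [array([ 452.5, -326.2]), array([37.2, 48.2]), np.float64(67.7)]
[[423.0, -334.0], [468.0, -353.0], [482.0, -318.0], [437.0, -300.0]]
stand px [210.2 183.2] [227.2 225.1] rect [array([568.9, 191.9]), array([119.8,  48.5]), np.float64(6.7)]
[[507.0, 209.0], [512.0, 161.0], [631.0, 175.0], [625.0, 223.0]]
stand px [200.6 236.2] [252.9 247.8] rect [array([460.2, 173.3]), array([ 19.1, 148. ]), np.float64(6.6)]
[[442.0, 246.0], [459.0, 99.0], [478.0, 101.0], [461.0, 248.0]]
stand px [236.4 164.6] [297.4 205.9] rect [array([543., 186.]), array([184.9, 241.7]), np.float64(9.3)]
[[432.0, 290.0], [471.0, 52.0], [654.0, 82.0], [615.0, 320.0]]
```

Run:
```python
from h import *
np.set_printoptions(precision=1,suppress=True)
T,S=load('top0'),load('side0')
pale=lambda h,s,v:(s<90)&(v>110)
dark=lambda h,s,v:(s<75)&(v<125)
for f,r in((T,(392,228,440,260)),(S,(205,300,260,350))):
  b=np.vstack(blobs(f,r,pale)[:2])
  for yaw in(-20,-21.8,-23.5):
    a=np.radians(yaw); X=np.array([np.cos(a),np.sin(a)]);Y=np.array([-np.sin(a),np.cos(a)])
    w0,w8,w34=[world(f,b,z)[:,:2]*1000 for z in(0,.008,.034)]
    w=w8; n=(w@Y).max(); near=w[(w@Y)>n-14]; lx=near@X
    bk=w34; q=(bk@Y).min(); blk=bk[((bk@Y)<q+25)&((bk@Y)>q+6)]@X; m=w0; qb=(m@Y).min()
    print(yaw,'noseY',n,'x',lx.min(),lx.max(),'backY34',q,'backY0',qb,'blk x',blk.min(),blk.max())
# keeper arm edges
b=blobs(T,(325,205,360,245),dark)[0]; w=world(T,b,.047)*1000
a=np.radians(9.3); X=np.array([np.cos(a),np.sin(a)]);Y=np.array([-np.sin(a),np.cos(a)]); F=np.array([520.7,53])
rel=lambda w:np.c_[(w[:,:2]-F)@X,(w[:,:2]-F)@Y]
r=rel(w); t=r[:,0].max(); A=r[(r[:,0]>t-22)&(r[:,0]<t-4)]; print('top arm tip x',t,'y',A[:,1].min(),A[:,1].max())
for c in(A[A[:,1]>A[:,1].mean()],A[A[:,1]<A[:,1].mean()]): print('slope',np.polyfit(c[:,0],c[:,1],1))
b=blobs(S,(235,235,280,275),dark)[0]
print('side arm tip x@.047',rel(world(S,b,.047)*1000)[:,0].max(), 'baseplate rel0 min',rel(world(S,b,0)*1000).min(0))
for p in [(250,249),(251,272),(222,249),(206,252)]:
  q=np.array(p)/3.15+[190,165]-.34; print(p,rel(np.array([onz(S,*q,.047)*1000,onz(S,*q,.035)*1000])))
# stand
b=blobs(S,(225,165,310,210),dark)[0]; r=rel(world(S,b,0)*1000)
for lo,hi in((-35,10),(10,60),(60,120),(-35,120)):
  xs=np.arange(lo,hi,3); e=[r[abs(r[:,0]-x)<2,1].min() for x in xs]; print('edge z0',lo,hi,np.polyfit(xs,e,1), np.median(e))
print('x ext',r[:,0].min(),r[:,0].max()); 
r=rel(world(S,b,.036)*1000); c=r[(r[:,1]>60)&(r[:,1]<110)]; print('x ext36',c[:,0].min(),c[:,0].max())
bb=np.vstack(blobs(T,(195,170,260,255),lambda h,s,v:(s<85)&(v<130))[:3]); r=rel(world(T,bb,.036)*1000)
print('top36 ymin',r[:,1].min(),'x',r[(r[:,1]<130)][:,0].min(),r[(r[:,1]<130)][:,0].max())
e=[(x,r[abs(r[:,0]-x)<2,1].min()) for x in range(-25,115,5) if (abs(r[:,0]-x)<2).any()]; e=np.array(e);e=e[e[:,1]<80]; print(np.polyfit(e[:,0],e[:,1],1),e[::4])
for nm,p in(('jar',(258,140)),('bowl',(154,258))): print(nm,onz(T,*p,.05))
```

```text
-20 noseY -139.70370756857645 x 522.4158739197817 562.8006855058292 backY34 -239.2970580310142 backY0 -248.39354461050632 blk x 516.7544042012568 560.3181614989261
-21.8 noseY -122.88935106791574 x 526.8083354817797 567.293391412911 backY34 -222.37455737048128 backY0 -231.25353301532814 blk x 523.2313515183637 566.8019364527628
-23.5 noseY -106.47057303922952 x 530.4794648504171 571.0645632260329 backY34 -206.36794119873053 backY0 -215.03767981842955 blk x 528.8744382342016 572.5176569994046
-20 noseY -139.2930393125021 x 516.1948742558144 563.7849811389069 backY34 -257.2660339198266 backY0 -235.0158850087594 blk x 523.825162462994 568.9636165658369
-21.8 noseY -122.53973061280465 x 522.2231815697597 568.1244244780565 backY34 -239.5722475268832 backY0 -217.68275963460314 blk x 530.6637245916933 576.2419106445838
-23.5 noseY -105.87790498792255 x 533.9748364767817 571.836696062536 backY34 -222.64405804809377 backY0 -201.11503619982133 blk x 536.5524734969385 582.8769389406605
top arm tip x -21.812485930213125 y -191.21657468226653 -186.92265248595433
slope [  -0.  -187.6]
slope [  -0.  -191.9]
side arm tip x@.047 -15.419735271203594 baseplate rel0 min [ -85.8 -230.2]
(250, 249) [[ -11.7 -192.4]
 [  -8.7 -178.7]]
(251, 272) [[ -17.  -220.9]
 [ -14.1 -207.7]]
(222, 249) [[ -34.7 -187.4]
 [ -32.1 -173.6]]
(206, 252) [[ -48.6 -188.3]
 [ -46.2 -174.6]]
edge z0 -35 10 [ 0.4 86.8] 84.11240049692978
edge z0 10 60 [-0.7 98.1] 83.68028614993743
edge z0 60 120 [-0. 59.] 58.722732024124355
edge z0 -35 120 [-0.2 78.4] 59.435083676119646
x ext -42.08183149682883 152.2450576730013
x ext36 -47.821590177924556 135.93709251938253
top36 ymin 54.15061773553977 x -47.45016050367483 131.7189911133589
[-0.1 64.1] [[-25.   61.6]
 [ 35.   55.5]
 [ 55.   55.3]
 [ 75.   55.7]
 [ 95.   55.1]]
jar [0.8 0.1 0.1]
bowl [0.4 0.4 0.1]
```

Request:
{"op": "move_arm", "data": {"rows": [[3.52,-1.57,0,0,0,0,0.2],[3.52,-1.57,0,0,0,0,0.2],[3.52,-1.57,0,0,0,0,0.2],[3.52,-1.57,0,0,0,0,0.2],[3.52,-1.57,0,0,0,0,0.2],[3.52,-1.57,0,0,0,0,0.2],[3.52,-1.57,0,0,0,0,0.2],[3.52,-1.57,0,0,0,0,0.2],[3.52,-1.57,0,0,0,0,0.2],[3.52,-1.57,0,0,0,0,0.2],[3.52,-1.57,0,0,0,0,0.2],[3.52,-1.57,0,0,0,0,0.2],[3.52,-1.57,0,0,0,0,0.2],[3.52,-1.57,0,0,0,0,0.2],[3.52,-1.57,0,0,0,0,0.2],[3.52,-1.57,0,0,0,0,0.2],[3.52,-1.57,0,0,0,0,0.2],[3.52,-1.57,0,0,0,0,0.2]]}}

```text
time: 1.6
tool_pos: [0.7029, -0.1595, 0.2495]
tool_rot: [-0.0, 0.991, 0.135, -0.001]
contact_force: [0.5, -0.3, -0.4]
gripper_width: 0.594
grasp_force: 0.0
```

Request:
{"op": "move_arm", "data": {"rows": [[0,0,0,0,0,-6.85,0.2],[0,0,0,0,0,-6.85,0.2],[0,0,0,0,0,-6.85,0.2],[0,0,0,0,0,-6.85,0.2],[0,0,0,0,0,-6.85,0.2],[0,0,0,0,0,-6.85,0.2],[0,0,0,0,0,-6.85,0.2],[0,0,0,0,0,-6.85,0.2],[0,0,0,0,0,-6.85,0.2],[0,0,0,0,0,-6.85,0.2],[0,0,0,0,0,-6.85,0.2],[0,0,0,0,0,0,0.2]]}}

```text
time: 2.6
tool_pos: [0.7016, -0.161, 0.2494]
tool_rot: [-0.001, 0.701, 0.713, -0.0]
contact_force: [0.5, -0.0, 0.9]
gripper_width: 0.598
grasp_force: 0.0
```

Request:
{"op": "move_arm", "data": {"rows": [[0,0,2.8,0,0,0,0.0],[0,0,2.8,0,0,0,0.0],[0,0,2.8,0,0,0,0.0],[0,0,2.8,0,0,0,0.0],[0,0,2.8,0,0,0,0.0],[0,0,2.8,0,0,0,0.0],[0,0,2.8,0,0,0,0.0],[0,0,2.4,0,0,0,0.0],[0,0,0.8,0,0,0,0.0],[0,0,0,0,0,0,-1],[0,0,0,0,0,0,-1],[0,0,0,0,0,0,-1],[0,0,0,0,0,0,-1],[0,0,0,0,0,0,-1]]}}

```text
time: 3.77
tool_pos: [0.7022, -0.1612, 0.0228]
tool_rot: [0.0, 0.702, 0.712, 0.0]
contact_force: [1.1, 0.4, -2.1]
gripper_width: 0.204
grasp_force: 58.8
```

Request:
{"op": "move_arm", "data": {"rows": [[0,0,-0.5,0,0,0,-1],[0,0,-2,0,0,0,-1],[0,0,-3,0,0,0,-1],[0,0,-3,0,0,0,-1],[0,0,-3,0,0,0,-1],[0,0,-2,0,0,0,-1],[0,0,-1,0,0,-3.2,-1],[0,0,0,0,0,-3.2,-1],[0,0,0,0,0,-3.1,-1],[0,0,0,0,0,0,-1],[0,0,0,0,0,0,-1]]}}

```text
time: 4.68
tool_pos: [0.7015, -0.161, 0.167]
tool_rot: [-0.0, 0.641, 0.767, -0.0]
contact_force: [0.2, -0.3, -2.9]
gripper_width: 0.202
grasp_force: 59.1
```

```bash
cat >> h.py <<'E'
from scipy.spatial.transform import Rotation as Ro
F=np.array([.5207,.053,0]); TH=np.radians(9.3)
RF=Ro.from_euler('z',TH).as_matrix()           # fulcrum axes in world
G=dict(toe=.171,up=.0228)                      # TCP: behind toe end, above bar underside
def pose():
    s=manip.state(); q=s['tool_rot']; return s['tool_pos'],Ro.from_quat([q[1],q[2],q[3],q[0]]).as_matrix()
def barpose(tx,tailx,ty,s,off=0):
    """TCP target: toe at (tx,ty), tailx = bar x at y=-.204, slope s toe low, off = gap over rod (m)"""
    yaw=np.arctan2(tailx-tx,ty+.204)           # + : tail to +x
    b=np.array([-np.sin(yaw)*np.cos(s),np.cos(yaw)*np.cos(s),-np.sin(s)])
    xb=np.array([np.cos(yaw),np.sin(yaw),0]); n=np.cross(xb,b)
    z=.018+.008/np.cos(s)-ty/np.cos(yaw)*np.tan(s)+off
    P=np.array([tx,ty,z])-G['toe']*b+G['up']*n
    return F+RF@P, RF@np.c_[b,xb,-n], z
def delta(P,R):
    p,r=pose(); return r.T@(P-p)*100, Ro.from_matrix(r.T@R).as_rotvec(degrees=True)
def barnow():
    p,r=pose(); q=RF.T@(p-F); r=RF.T@r; toe=q+r[:,0]*G['toe']+r[:,2]*G['up']
    tail=toe-r[:,0]*(toe[1]+.204)/r[1,0]
    return 'toe bottom mm',(toe*1000).round(1),'at keeper',(tail*1000).round(1),'slope',round(float(-np.arcsin(r[2,0])),3),'F',manip.state()['contact_force'].round(1)
np.set_printoptions(precision=2,suppress=True)
E
python3 - <<'E'
from h import *
print(barnow()); P,R,z=barpose(.002,.008,.010,.33,.012); print(P,z,delta(P,R))
T,S=load('top0'),load('side0')
f=T; q=np.array((450,203))/3+[190,145]-.33; print((RF.T@(onz(f,*q,.047)-F)))
f=snap('side','s1'); cv2.imwrite('pics/s1c.png',cv2.resize(f['img'][90:330,150:420],None,fx=2.2,fy=2.2,interpolation=cv2.INTER_CUBIC))
E
```

```text
('toe bottom mm', array([141.1, -69.4, 144.2]), 'at keeper', array([ 143.2, -204. ,  144.2]), 'slope', -0.0, 'F', array([ 0.2, -0.3, -2.9]))
[ 0.55 -0.09  0.11] 0.03502968641521847 (array([  9.83, -13.59,   5.51]), array([ -0.16, -18.93,  -0.67]))
[-0.02 -0.2   0.05]
```

View pics/s1c.png

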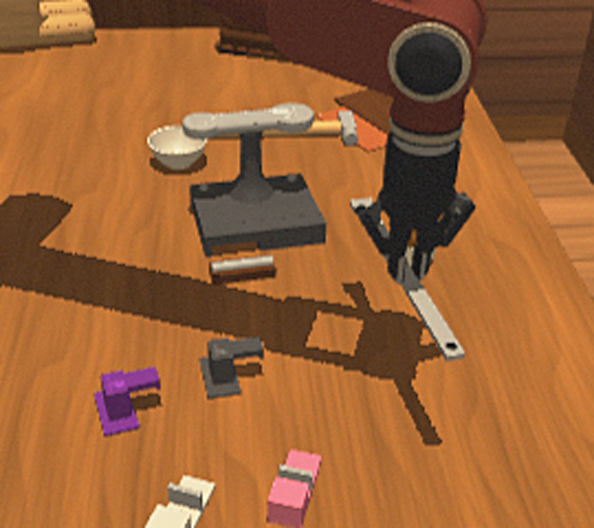

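The bar is held level and straight in the jaws at crop (410,270), and the keeper and fulcrum are untouched. Next I carry it over the fulcrum.

Request:
{"op": "move_arm", "data": {"rows": [[0.9,-1.2,0,0,0,0,-1],[1.8,-2.5,0,0,0,0,-1],[1.8,-2.5,0,0,0,0,-1],[1.8,-2.5,0,0,0,0,-1],[1.8,-2.5,0,0,0,0,-1],[1.73,-2.39,0.5,0,0,-0.7,-1],[0,0,2,0,0,0,-1],[0,0,2,0,0,0,-1],[0,0,1,0,0,0,-1],[0,0,0,0,-3,0,-1],[0,0,0,0,-4,0,-1],[0,0,0,0,-4,0,-1],[0,0,0,0,-4,0,-1],[0,0,0,0,-3.9,0,-1],[0,0,0,0,0,0,-1],[0,0,0,0,0,0,-1]]}}

```text
time: 6.07
tool_pos: [0.5505, -0.0879, 0.1119]
tool_rot: [0.126, 0.627, 0.762, -0.104]
contact_force: [0.4, -0.2, -2.8]
gripper_width: 0.204
grasp_force: 59.6
```

Run:
```python
from h import *
print(barnow()); 
for a in((.002,.008,.010,.33,.001),(.002,.008,.04,.33,.001),(.002,.008,.072,.33,.001)):
  P,R,z=barpose(*a); print(P,z,delta(P,R))
f=snap('side','s2'); g=snap('top','t2')
a=cv2.resize(f['img'][150:310,190:380],None,fx=3.2,fy=3.2,interpolation=cv2.INTER_CUBIC)
cv2.imwrite('pics/s2c.png',a)
```

```text
('toe bottom mm', array([ 1.9, 10.6, 35.3]), 'at keeper', array([   8.5, -204. ,  108.2]), 'slope', 0.328, 'F', array([ 0.4, -0.2, -2.8]))
[ 0.55 -0.09  0.1 ] 0.02402968641521847 (array([ 0.31, -0.03,  1.04]), array([-0.  , -0.14,  0.14]))
[ 0.54 -0.06  0.09] 0.013751144703580628 (array([3.48, 0.01, 1.05]), array([ 0.06, -0.14,  0.33]))
[ 0.54 -0.03  0.08] 0.0027886638821873156 (array([6.86, 0.06, 1.06]), array([ 0.11, -0.14,  0.48]))
```

View pics/s2c.png

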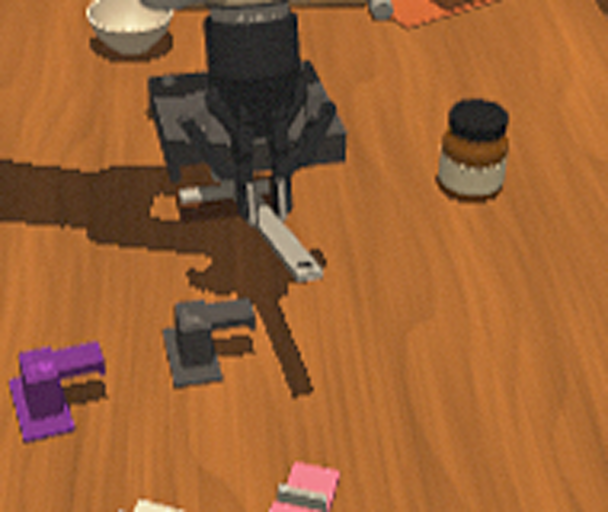

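Request:
{"op": "move_arm", "data": {"rows": [[0.15,0,0.5,0,0,0,-1],[0.16,0,0.54,0,-0.14,0.14,-1],[0.5,0,0,0,0,0,-1],[0.9,0.01,0,0,0,0.08,-1],[0.9,0.01,0,0,0,0.08,-1],[0.9,0.01,0,0,0,0.08,-1],[0,0,0,0,0,0,-1],[0,0,0,0,0,0,-1]]}}

```text
time: 6.83
tool_pos: [0.5451, -0.0585, 0.0906]
tool_rot: [0.128, 0.629, 0.759, -0.105]
contact_force: [-0.4, 0.3, -2.6]
gripper_width: 0.205
grasp_force: 59.6
```

Run:
```python
from h import *
print(barnow()); 
for a in((.002,.008,.072,.33,.001),):
  P,R,z=barpose(*a); print(P,z,delta(P,R))
```

```text
('toe bottom mm', array([ 2.3, 40.2, 13.3]), 'at keeper', array([   8.3, -204. ,   97.6]), 'slope', 0.332, 'F', array([-0.4,  0.3, -2.6]))
[ 0.54 -0.03  0.08] 0.0027886638821873156 (array([ 3.35,  0.01, -0.  ]), array([0.14, 0.12, 0.16]))
```

Request:
{"op": "move_arm", "data": {"rows": [[0.4,0,0,0,0,0,-1],[0.5,0,0,0,0,0,-1],[0.5,0,0,0,0,0,-1],[0.4,0,0,0,0,0,-1],[0,0,0,0,0,0,-1]]}}

```text
time: 7.25
tool_pos: [0.5418, -0.0419, 0.0846]
tool_rot: [0.128, 0.63, 0.759, -0.105]
contact_force: [-0.4, -0.0, -3.8]
gripper_width: 0.203
grasp_force: 59.6
```

Request:
{"op": "move_arm", "data": {"rows": [[0.4,0,0,0,0,0,-1],[0.4,0,0,0,0,0,-1],[0.4,0,0,0,0,0,-1],[0.3,0,0,0,0,0,-1],[0,0,0,0,0,0,-1]]}}

```text
time: 7.67
tool_pos: [0.5393, -0.0281, 0.0798]
tool_rot: [0.128, 0.63, 0.759, -0.105]
contact_force: [-0.2, -0.5, -3.3]
gripper_width: 0.207
grasp_force: 59.6
```

Run:
```python
from h import *
print(barnow()); 
f=snap('top','t3'); g=snap('side','s3')
a=cv2.resize(f['img'][170:250,190:360],None,fx=3.5,fy=3.5,interpolation=cv2.INTER_CUBIC)
b=cv2.resize(g['img'][170:270,200:370],None,fx=3.5,fy=3.2,interpolation=cv2.INTER_CUBIC)
cv2.imwrite('pics/c3.png',np.vstack([a,b]))
```

```text
('toe bottom mm', array([ 1.6, 71.1,  2.6]), 'at keeper', array([   8.1, -204. ,   97.4]), 'slope', 0.332, 'F', array([-0.2, -0.5, -3.3]))
```

View pics/c3.png

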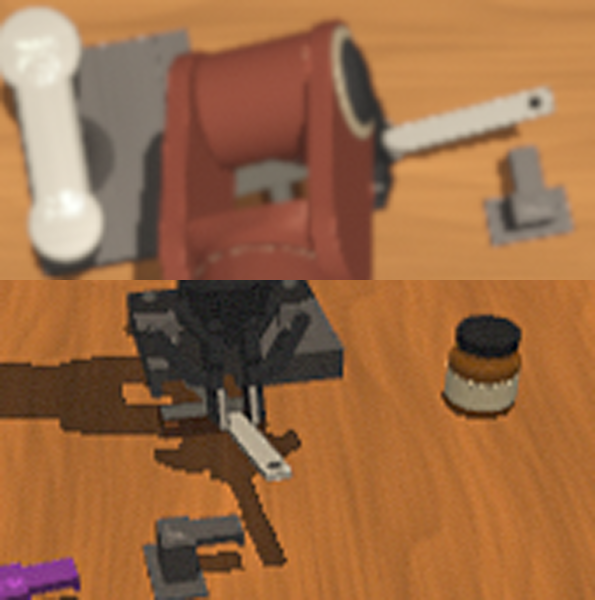

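The toe shows in the pocket with no contact force, the tail is on the free side of the keeper, and nothing else has moved. Next is the lever arc.

```bash
cat >> h.py <<'E'
def rows(ps):
    p,r=pose()
    for P,R,_ in ps:
        print((r.T@(P-p)*100).round(2).tolist(),Ro.from_matrix(r.T@R).as_rotvec(degrees=True).round(2).tolist()); p,r=P,R
E
python3 - <<'E'
from h import *
rows([barpose(.002,.008,.073,s,0) for s in np.r_[np.linspace(.31,-.02,12),-.035]])
E
```

```text
[0.17, -0.0, 0.29] [0.14, 1.28, 0.09]
[-0.13, 0.0, 0.29] [-0.0, 1.72, 0.0]
[-0.12, 0.0, 0.29] [0.0, 1.72, -0.0]
[-0.12, -0.0, 0.3] [-0.0, 1.72, -0.0]
[-0.11, 0.0, 0.3] [0.0, 1.72, 0.0]
[-0.1, -0.0, 0.3] [0.0, 1.72, -0.0]
[-0.1, 0.0, 0.3] [-0.0, 1.72, 0.0]
[-0.09, 0.0, 0.3] [0.0, 1.72, 0.0]
[-0.08, 0.0, 0.3] [-0.0, 1.72, 0.0]
[-0.08, -0.0, 0.3] [-0.0, 1.72, -0.0]
[-0.07, -0.0, 0.3] [0.0, 1.72, 0.0]
[-0.06, 0.0, 0.29] [0.0, 1.72, -0.0]
[-0.03, 0.0, 0.15] [-0.0, 0.86, 0.0]
```

Request:
{"op": "move_arm", "data": {"rows": [[0.17,0,0.2,0,1.28,0.09,-1],[-0.13,0,0.3,0,1.72,0,-1],[-0.12,0,0.3,0,1.72,0,-1],[-0.12,0,0.3,0,1.72,0,-1],[-0.11,0,0.3,0,1.72,0,-1],[-0.1,0,0.3,0,1.72,0,-1],[-0.1,0,0.3,0,1.72,0,-1],[0,0,0,0,0,0,-1]]}}

```text
time: 8.43
tool_pos: [0.5413, -0.0358, 0.0624]
tool_rot: [0.048, 0.639, 0.767, -0.038]
contact_force: [-4.5, 14.8, 4.2]
gripper_width: 0.204
grasp_force: 60.8
```

Run:
```python
from h import *
print(barnow())
rows([barpose(.002,.008,.073,s,0) for s in np.r_[.13,.1,.07,.04,.01,-.02,-.035]])
```

```text
('toe bottom mm', array([ 2.7, 75.9, 19. ]), 'at keeper', array([   8.3, -204. ,   53.2]), 'slope', 0.122, 'F', array([-4.5, 14.8,  4.2]))
[-0.24, -0.04, 0.14] [0.15, -0.48, -0.11]
[-0.09, 0.0, 0.3] [0.0, 1.72, 0.0]
[-0.08, 0.0, 0.3] [0.0, 1.72, 0.0]
[-0.08, -0.0, 0.3] [-0.0, 1.72, -0.0]
[-0.07, -0.0, 0.3] [0.0, 1.72, 0.0]
[-0.06, 0.0, 0.29] [0.0, 1.72, -0.0]
[-0.03, 0.0, 0.15] [-0.0, 0.86, 0.0]
```

Request:
{"op": "move_arm", "data": {"rows": [[0.1,0,0.1,0,0,0,-1],[0.1,0,0.15,0,0.8,0,-1],[0,0,0.3,0,1.72,0,-1],[0,0,0,0,0,0,-1]]}}

```text
time: 8.77
tool_pos: [0.5421, -0.0369, 0.0583]
tool_rot: [0.034, 0.638, 0.768, -0.026]
contact_force: [-5.3, 5.8, 8.3]
gripper_width: 0.201
grasp_force: 61.1
```

Run:
```python
from h import *
print(barnow(),manip.state()['ft_torque'])
rows([barpose(.002,.008,.075,s,0) for s in np.r_[.07,.04,.01,-.02,-.035]])
f=snap('side','s4')
dark=lambda h,s,v:(s<75)&(v<125)
import sys
for n in('s3','s4'):
    g=load(n); b=blobs(g,(225,165,310,215),dark)[0]; 
    i=b[:,0].argmax(); r=b[b[:,0]>280]; print(n,'right corner max col',b[i],'bottom at cols',[float(r[abs(r[:,0]-c)<.6,1].max()) for c in(284,288,292,295)])
```

```text
('toe bottom mm', array([ 3. , 76.3, 21.1]), 'at keeper', array([   9.1, -204. ,   44.8]), 'slope', 0.084, 'F', array([-5.3,  5.8,  8.3])) [0.71 0.82 0.17]
[-0.15, -0.1, 0.29] [0.2, 0.82, 0.02]
[-0.08, -0.0, 0.29] [0.0, 1.72, 0.0]
[-0.07, -0.0, 0.29] [-0.0, 1.72, -0.0]
[-0.06, 0.0, 0.29] [-0.0, 1.72, 0.0]
[-0.03, -0.0, 0.14] [-0.0, 0.86, 0.0]
s3 right corner max col [297.42 191.58] bottom at cols [201.0833282470703, 200.5833282470703, 200.25, 199.75]
s4 right corner max col [297.25 197.08] bottom at cols [205.25, 198.9166717529297, 198.0833282470703, 198.0833282470703]
```

Request:
{"op": "move_arm", "data": {"rows": [[0,-0.05,0.3,0,1.72,0,-1],[-0.03,-0.05,0.3,0,1.72,0,-1],[-0.05,0,0.3,0,1.72,0,-1],[-0.05,0,0.3,0,1.72,0,-1],[0,0,0,0,0,0,-1]]}}

```text
time: 9.23
tool_pos: [0.543, -0.0399, 0.0482]
tool_rot: [-0.011, 0.639, 0.769, 0.013]
contact_force: [-5.0, 3.8, 14.9]
gripper_width: 0.203
grasp_force: 61.9
```

Run:
```python
from h import *
print(barnow(),manip.state()['ft_torque'])
f=snap('side','s5'); t=snap('top','t5')
pale=lambda h,s,v:(s<90)&(v>110)
a=cv2.resize(f['img'][170:270,200:330],None,fx=5,fy=5,interpolation=cv2.INTER_CUBIC)
cv2.imwrite('pics/c5.png',a)
```

```text
('toe bottom mm', array([ 3.3, 76.3, 31.2]), 'at keeper', array([   9.6, -204. ,   21.7]), 'slope', -0.034, 'F', array([-5. ,  3.8, 14.9])) [0.49 0.99 0.28]
```

View pics/c5.png

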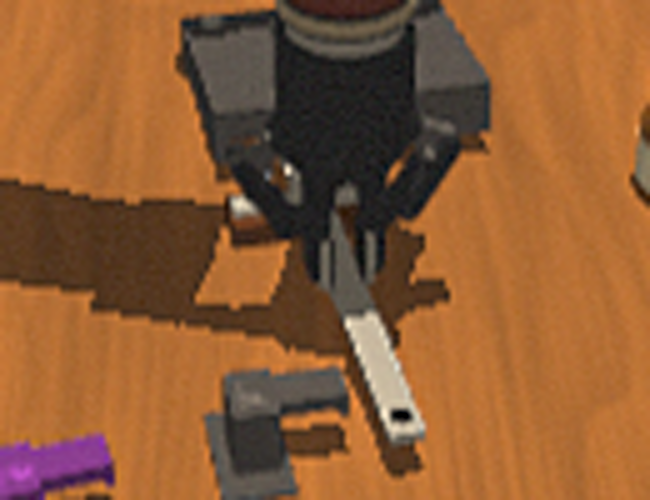

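Run:
```python
from h import *
f=load('s5'); t=load('t5')
pale=lambda h,s,v:(s<90)&(v>110)
b=blobs(f,(262,225,290,262),pale)[0]; i=b[:,1].argmax(); print(b[i],b[b[:,0].argmax()])
for z in(.022,.026,.030): 
  r=(RF.T@(world(f,b,z)-F).T).T*1000; print(z,'tail y',r[:,1].min(),'x',r[r[:,1]<-215][:,0].min(),r[r[:,1]<-215][:,0].max())
for bb in blobs(t,(320,190,370,220),pale)[:1]:
  for z in(.022,.026,.030): 
    r=(RF.T@(world(t,bb,z)-F).T).T*1000; k=r[abs(r[:,1]+204)<8]; print(z,'top tail y',r[:,1].min(),'x@keeper',k[:,0].min(),k[:,0].max())
print('arm tip side, z=.047/.0305 ',[(RF.T@(onz(f,u/5+200-.4,v/5+170-.4,z)-F)*1000).round(1) for u,v,z in((345,372,.047),(349,412,.0305),(349,392,.047))])
```

```text
[277.92 257.75] [284.42 255.92]
0.022 tail y -225.72713756705593 x 3.9079531179713674 25.333532366246594
0.026 tail y -229.93255161640982 x 2.8613597095962713 24.16842292694906
0.03 tail y -234.13796566576372 x 1.1516603434829478 23.003313487651457
0.022 top tail y -237.69217703859482 x@keeper -2.1739649269509487 23.388386826069198
0.026 top tail y -236.93936352852705 x@keeper -2.820434846514527 22.67070408854886
0.03 top tail y -236.18655001845923 x@keeper -3.466904766077995 21.95302135102843
arm tip side, z=.047/.0305  [array([ -13. , -193.3,   47. ]), array([ -13.7, -206.7,   30.5]), array([ -14.4, -209.4,   47. ])]
```

Run:
```python
from h import *
rows([barpose(.0033,.0096,.0763,-.064,.0016)]+[barpose(.0033,x,.0763,-.064,.0016) for x in np.linspace(.0096,-.034,9)[1:]])
```

```text
[-0.06, -0.0, 0.42] [0.35, 1.82, 0.04]
[0.0, -0.33, 0.0] [-0.07, 0.0, 1.11]
[0.0, -0.33, 0.0] [-0.07, 0.0, 1.11]
[0.0, -0.33, -0.0] [-0.07, 0.0, 1.11]
[0.0, -0.33, -0.0] [-0.07, 0.0, 1.11]
[0.0, -0.33, -0.0] [-0.07, -0.0, 1.11]
[0.0, -0.33, -0.0] [-0.07, 0.0, 1.1]
[0.0, -0.33, -0.0] [-0.07, -0.0, 1.1]
[0.0, -0.33, -0.0] [-0.07, 0.0, 1.1]
```

Request:
{"op": "move_arm", "data": {"rows": [[-0.04,0,0.15,0,0.86,0,-1],[-0.04,0,0.15,0,0.86,0,-1],[0,0,0,0,0,0,-1]]}}

```text
time: 9.58
tool_pos: [0.5433, -0.0405, 0.0456]
tool_rot: [-0.022, 0.638, 0.769, 0.022]
contact_force: [-5.5, 2.6, 16.1]
gripper_width: 0.209
grasp_force: 62.0
```

Request:
{"op": "move_arm", "data": {"rows": [[0,-0.33,0,0,0,1.1,-1],[0,-0.33,0,0,0,1.1,-1],[0,-0.33,0,0,0,1.1,-1],[0,0,0,0,0,0,-1]]}}

```text
time: 9.92
tool_pos: [0.5361, -0.0421, 0.0468]
tool_rot: [-0.02, 0.661, 0.75, 0.024]
contact_force: [0.8, 3.4, 12.4]
gripper_width: 0.203
grasp_force: 61.5
```

Run:
```python
from h import *
print(barnow(),manip.state()['ft_torque'])
```

```text
('toe bottom mm', array([ 6. , 75.6, 34.4]), 'at keeper', array([  -3.8, -204. ,   17.4]), 'slope', -0.061, 'F', array([ 0.8,  3.4, 12.4])) [ 0.38 -0.17  0.12]
```

Request:
{"op": "move_arm", "data": {"rows": [[0,-0.33,0.05,0,0,1.1,-1],[0,-0.33,0,0,0,1.1,-1],[0,-0.33,0,0,0,1.1,-1],[0,0,0,0,0,0,-1]]}}

```text
time: 10.25
tool_pos: [0.5276, -0.0434, 0.0467]
tool_rot: [-0.019, 0.682, 0.73, 0.024]
contact_force: [5.0, 2.4, 10.7]
gripper_width: 0.202
grasp_force: 61.2
```

Run:
```python
from h import *
print(barnow(),manip.state()['ft_torque'])
```

```text
('toe bottom mm', array([ 7.6, 75. , 34.3]), 'at keeper', array([ -18.7, -204. ,   17.3]), 'slope', -0.061, 'F', array([ 5. ,  2.4, 10.7])) [ 0.29 -0.94 -0.2 ]
```

Request:
{"op": "move_arm", "data": {"rows": [[0,-0.38,0,0,0,1.0,-1],[0,-0.38,0,0,0,1.0,-1],[0,-0.38,0,0,0,1.0,-1],[0,0,0,0,0,0,-1]]}}

```text
time: 10.58
tool_pos: [0.5175, -0.0443, 0.0477]
tool_rot: [-0.018, 0.702, 0.712, 0.025]
contact_force: [6.3, 3.9, 12.6]
gripper_width: 0.207
grasp_force: 61.9
```

Run:
```python
from h import *
print(barnow(),manip.state()['ft_torque'])
t=snap('top','t6');f=snap('side','s6')
a=cv2.resize(f['img'][170:270,200:330],None,fx=5,fy=5,interpolation=cv2.INTER_CUBIC)
cv2.imwrite('pics/c6.png',a)
pale=lambda h,s,v:(s<90)&(v>110)
for bb in blobs(t,(320,190,370,240),pale)[:1]:
    r=(RF.T@(world(t,bb,.026)-F).T).T*1000; k=r[r[:,1]<-218]; print('top tail y',r[:,1].min(),'x tail end',k[:,0].min(),k[:,0].max())
```

```text
('toe bottom mm', array([ 6.7, 74.6, 35.3]), 'at keeper', array([ -34.7, -204. ,   18.2]), 'slope', -0.061, 'F', array([ 6.3,  3.9, 12.6])) [ 0.31 -1.09 -0.57]
top tail y -234.52073945186703 x tail end -90.43476751635788 -29.746631920198286
```

View pics/c6.png

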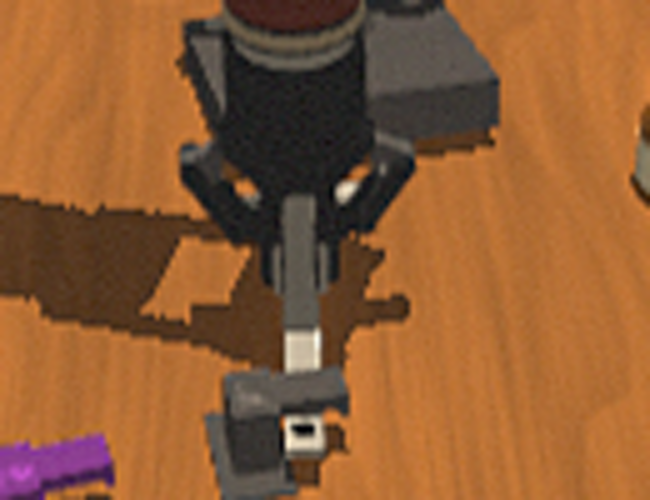

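The tail is under the keeper arm at crop (303,430), between the post and the nose (nose at 338,405). The stand is raised and square. I'll let the tail rise and release the bar.

Request:
{"op": "move_arm", "data": {"rows": [[0.03,0,-0.15,0,-0.86,0,-1],[0.03,0,-0.15,0,-0.86,0,-1],[0.03,0,-0.1,0,-0.6,0,-1],[0,0,0,0,0,0,-1],[0,0,0,0,0,0,-1]]}}

```text
time: 11.1
tool_pos: [0.5171, -0.0437, 0.049]
tool_rot: [-0.003, 0.702, 0.712, 0.011]
contact_force: [14.5, 0.9, -4.4]
gripper_width: 0.201
grasp_force: 60.1
```

Run:
```python
from h import *
print(barnow(),manip.state()['ft_torque'])
```

```text
('toe bottom mm', array([ 6.2, 74.7, 29.6]), 'at keeper', array([ -35.2, -204. ,   24. ]), 'slope', -0.02, 'F', array([14.5,  0.9, -4.4])) [-0.17 -2.58 -0.59]
```

Request:
{"op": "move_arm", "data": {"rows": [[0,0.15,0,0,0,-0.4,-1],[0,0.1,0.04,0,0,0,-1],[0,0,0,0,0,0,-1]]}}

```text
time: 11.35
tool_pos: [0.5177, -0.0437, 0.0489]
tool_rot: [-0.006, 0.699, 0.715, 0.009]
contact_force: [4.2, 0.3, 5.1]
gripper_width: 0.206
grasp_force: 61.6
```

Run:
```python
from h import *
print(barnow(),manip.state()['ft_torque'])
```

```text
('toe bottom mm', array([ 5.5, 74.8, 29.6]), 'at keeper', array([ -33.9, -204. ,   23.9]), 'slope', -0.02, 'F', array([4.2, 0.3, 5.1])) [-0.18 -0.85 -0.7 ]
```

Request:
{"op": "move_arm", "data": {"rows": [[0,0,0,0,0,0,-0.4],[0,0,0,0,0,0,-0.3],[0,0,0,0,0,0,-0.1],[0,0,0,0,0,0,0],[0,0,0,0,0,0,0],[0,0,-1,0,0,0,0],[0,0,-2.5,0,0,0,0],[0,0,-3,0,0,0,0],[0,0,-3,0,0,0,0],[0,0,-3,0,0,0,0],[0,0,-2,0,-0.9,0,0],[0,0,0,0,0,0,0]]}}

```text
time: 12.35
tool_pos: [0.5165, -0.0461, 0.1962]
tool_rot: [-0.001, 0.698, 0.716, 0.002]
contact_force: [1.0, -0.8, 1.1]
gripper_width: 0.504
grasp_force: 0.0
```

Run:
```python
from h import *
p,r=pose(); print(p,r)
t=snap('top','t7');f=snap('side','s7')
pale=lambda h,s,v:(s<90)&(v>110); dark=lambda h,s,v:(s<75)&(v<125)
b=blobs(t,(320,190,370,240),pale)[:3]
for bb in b:
    r=(RF.T@(world(t,bb,.03)-F).T).T*1000; print('top pale',r.min(0),r.max(0))
for bb in blobs(f,(240,230,290,270),pale,minA=10):
    r=(RF.T@(world(f,bb,.033)-F).T).T*1000; print('side pale',r.min(0),r.max(0))
for n in('s3','s7'):
    g=load(n); b=blobs(g,(225,165,310,215),dark)[0]; r=b[b[:,0]>270]; print(n,[float(r[abs(r[:,0]-c)<.6,1].max()) for c in(276,280,284,288,292,295)])
```

```text
[ 0.52 -0.05  0.2 ] [[-0.02  1.    0.  ]
 [ 1.    0.02  0.  ]
 [ 0.    0.   -1.  ]]
top pale [ -90.82 -234.72   30.  ] [ -24.19 -185.32   30.  ]
top pale [ -45.06 -175.81   30.  ] [ -17.44 -140.46   30.  ]
side pale [ -42.52 -173.03   33.  ] [ -10.72 -109.09   33.  ]
side pale [ -51.91 -232.43   33.  ] [ -28.41 -204.03   33.  ]
s3 [202.0833282470703, 201.5833282470703, 201.0833282470703, 200.5833282470703, 200.25, 199.75]
s7 [198.25, 197.9166717529297, 197.4166717529297, 196.5833282470703, 195.9166717529297, 195.75]
```

Run:
```python
from h import *
np.set_printoptions(precision=4,suppress=True)
T,S=load('top0'),load('side0')
q=np.mean([(692,281),(731,293),(723,328),(686,312)],0)/3+[190,145]-.33; print(onz(T,*q,.034))
q=np.mean([(104,487),(148,493),(130,530),(84,520)],0)/3.15+[190,165]-.34; print(onz(S,*q,.034))
a=np.radians(68.2); R=np.array([[np.cos(a),np.sin(a),0],[np.sin(a),-np.cos(a),0],[0,0,-1]])
p=np.array([.432,-.390,.196]); d=delta(p,R); print(d)
```

```text
[ 0.4321 -0.3919  0.034 ]
[ 0.4359 -0.3891  0.034 ]
(array([-34.2339,  -9.033 ,  -0.7219]), array([-0.4029, -0.3403, 23.195 ]))
```

Request:
{"op": "move_arm", "data": {"rows": [[-1.4,-0.4,0,0,0,0,0.4],[-2.8,-0.75,0,0,0,0,0.4],[-3,-0.78,0,0,0,0,0.4],[-3,-0.78,0,0,0,0,0.4],[-3,-0.78,0,0,0,0,0.4],[-3,-0.78,0,0,0,0,0.4],[-3,-0.78,0,0,0,0,0.4],[-3,-0.78,0,0,0,0,0.4],[-3,-0.78,0,0,0,0,0.4],[-3,-0.78,0,0,0,0,0.4],[-3,-0.78,0,0,0,0,0.4],[-3,-0.76,0,-0.4,-0.3,0,0.4],[0,0,0,0,0,5.8,0.4],[0,0,0,0,0,5.8,0.4],[0,0,0,0,0,5.8,0.4],[0,0,0,0,0,5.8,0.4],[0,0,0,0,0,0,0.4],[0,0,0,0,0,0,0.4]]}}

```text
time: 13.95
tool_pos: [0.4317, -0.3888, 0.1855]
tool_rot: [-0.003, 0.827, 0.562, 0.0]
contact_force: [-0.0, -0.1, -0.3]
gripper_width: 0.698
grasp_force: 0.0
```

Run:
```python
from h import *
np.set_printoptions(precision=4,suppress=True)
a=np.radians(68.2); R=np.array([[np.cos(a),np.sin(a),0],[np.sin(a),-np.cos(a),0],[0,0,-1]])
print(delta(np.array([.433,-.390,.026]),R))
```

```text
(array([-0.1196,  0.2372, 15.9521]), array([-0.2745, -0.2012,  0.1236]))
```

Request:
{"op": "move_arm", "data": {"rows": [[-0.1,0.2,1.5,-0.27,-0.2,0,0.4],[0,0,3,0,0,0,0.4],[0,0,3,0,0,0,0.4],[0,0,3,0,0,0,0.4],[0,0,2.5,0,0,0,0.4],[0,0,1.7,0,0,0,0.4],[0,0,1.2,0,0,0,0.4],[0,0,0,0,0,0,-1],[0,0,0,0,0,0,-1],[0,0,0,0,0,0,-1],[0,0,0,0,0,0,-1],[0,0,0,0,0,0,-1]]}}

```text
time: 14.95
tool_pos: [0.4349, -0.3923, 0.0299]
tool_rot: [0.003, 0.828, 0.561, 0.0]
contact_force: [-0.2, 1.1, -1.1]
gripper_width: 0.408
grasp_force: 63.0
```

Run:
```python
from h import *
np.set_printoptions(precision=4,suppress=True)
p,r=pose(); print(p,np.degrees(np.arctan2(r[1,0],r[0,0])))
# shim nose wrt TCP: grip centre assumed at y=-34 -> TCP y there
# waypoint: aligned with fulcrum frame, TCP at fulcrum x=+90(stand x~45+...), y=edge-150
for fx,fy,z in((.085,-.22,.10),(.085,-.10,.03)):
    print(F+RF@np.array([fx,fy,0]))
s=snap('side','s8'); pale=lambda h,ss,v:(ss<90)&(v>110)
for b in blobs(s,(205,280,260,350),pale): print(b.min(0),b.max(0))
n=proj(s,[p[0]+r[0,0]*.079,p[1]+r[1,0]*.079,.008]); print('pred nose px if TCP at block centre',n)
```

```text
[ 0.4349 -0.3923  0.0299] 68.20162713317082
[ 0.6401 -0.1504  0.    ]
[ 0.6207 -0.0319  0.    ]
[215.25   318.5833] [234.9167 343.9167]
[206.4167 279.5833] [230.9167 283.25  ]
[241.4167 302.4167] [253.5833 310.0833]
pred nose px if TCP at block centre [240.492  307.7952]
```

Run:
```python
from h import *
np.set_printoptions(precision=4,suppress=True)
p,r=pose(); P=F+RF@np.array([.086,-.06,0]); P[2]=.08; d=r.T@(P-p)*100; print(P,d)
```

```text
[0.6153 0.0077 0.08  ] [43.8178  1.9303 -5.1388]
```

Request:
{"op": "move_arm", "data": {"rows": [[0,0,-0.5,0,0,0,-1],[0,0,-1.5,0,0,0,-1],[0,0,-3,0,0,0,-1],[0,0,-3.5,0,0,0,-1],[0,0,-2.5,0,0,0,-1],[2,0.1,0,0,0,0,-1],[3.4,0.15,0,0,0,0,-1],[3.5,0.15,0,0,0,0,-1],[3.5,0.15,0,0,0,0,-1],[3.5,0.15,0,0,0,0,-1],[3.5,0.15,0,0,0,0,-1],[3.5,0.15,0,0,0,0,-1],[3.5,0.15,0,0,0,0,-1],[3.5,0.15,0,0,0,0,-1],[3.5,0.15,0,0,0,0,-1],[3.5,0.15,0,0,0,0,-1],[3.4,0.15,0,0,0,0,-1],[2,0.1,0,0,0,0,-1],[1,0.08,0,0,0,0,-1]]}}

```text
time: 16.58
tool_pos: [0.6137, 0.0062, 0.1386]
tool_rot: [0.002, 0.827, 0.562, 0.001]
contact_force: [-0.1, -0.7, -1.4]
gripper_width: 0.409
grasp_force: 63.3
```

Request:
{"op": "move_arm", "data": {"rows": [[0,0,0,0,0,-5.2,-1],[0,0,0,0,0,-5.2,-1],[0,0,0,0,0,-5.2,-1],[0,0,0,0,0,-5.2,-1],[0,0,0,0,0,-5.2,-1],[0,0,0,0,0,-5.1,-1],[0,0,0,0,0,0,-1],[0,0,0,0,0,0,-1]]}}

```text
time: 17.25
tool_pos: [0.6127, 0.0029, 0.1381]
tool_rot: [0.002, 0.649, 0.761, -0.0]
contact_force: [0.6, 0.4, -1.6]
gripper_width: 0.41
grasp_force: 63.4
```

```bash
cat >> h.py <<'E'
def inF():
    p,r=pose(); q=RF.T@(p-F)*1000; rr=RF.T@r; return 'TCP in F mm',q.round(1),'yaw err deg',round(float(np.degrees(np.arctan2(-rr[0,0],rr[1,0]))),2),'tilt',(rr[:,2]).round(3),manip.state()['contact_force'].round(1)
E
python3 - <<'E'
from h import *
print(inF())
t=snap('top','t9'); s=snap('side','s9')
dark=lambda h,ss,v:(ss<85)&(v<130)
b=np.vstack(blobs(s,(225,165,310,215),dark)[:2]); 
xs=np.arange(279,296,1.); e=[b[abs(b[:,0]-c)<.5,1].max() for c in xs]; 
r=np.array([RF.T@(onz(s,c,v,.0165)-F)*1000 for c,v in zip(xs,e)]); print(r[::3,:2],np.polyfit(r[:,0],r[:,1],1))
a=cv2.resize(s['img'][150:270,200:350],None,fx=4.5,fy=4.5,interpolation=cv2.INTER_CUBIC); cv2.imwrite('pics/c9.png',a)
E
```

```text
('TCP in F mm', array([ 82.7, -64.4, 138.1]), 'yaw err deg', -0.19, 'tilt', array([ 0., -0., -1.]), array([ 0.6,  0.4, -1.6]))
[[ 75.51  57.09]
 [ 85.67  57.87]
 [ 95.39  56.77]
 [104.89  54.74]
 [115.63  57.39]
 [125.41  56.29]] [-0.03 59.13]
```

View pics/c9.png

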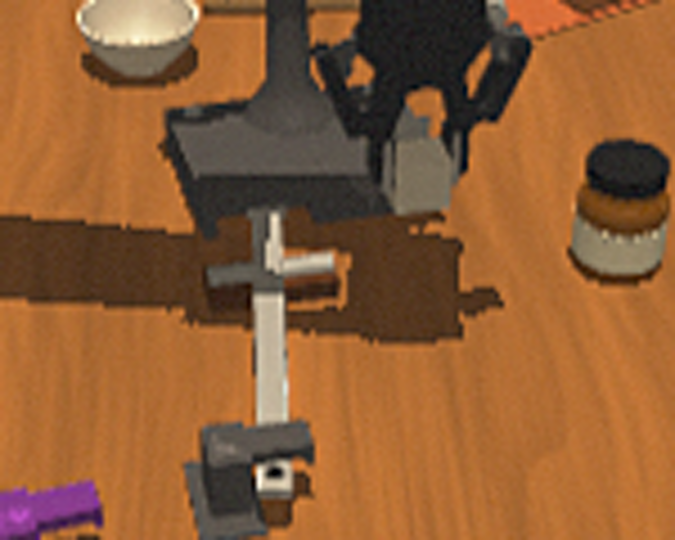

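The bar is holding the stand up by itself, caught under the keeper arm at crop (272,440). The packer hangs at (418,175), clear of the edge. I'll lower it to the bench and slide it in.

Request:
{"op": "move_arm", "data": {"rows": [[0,0.3,1,0,0,0.2,-1],[0,0,2.5,0,0,0,-1],[0,0,2.5,0,0,0,-1],[0,0,2.5,0,0,0,-1],[0,0,1.5,0,0,0,-1],[0,0,0.6,0,0,0,-1],[0,0,0,0,0,0,-1],[0,0,0,0,0,0,-1]]}}

```text
time: 18.02
tool_pos: [0.6163, 0.0037, 0.0317]
tool_rot: [0.002, 0.649, 0.761, -0.0]
contact_force: [0.5, 0.5, -0.3]
gripper_width: 0.411
grasp_force: 63.2
```

Run:
```python
from h import *
print(inF())
```

```text
('TCP in F mm', array([ 86.4, -64.1,  31.7]), 'yaw err deg', -0.25, 'tilt', array([ 0., -0., -1.]), array([ 0.5,  0.5, -0.3]))
```

Request:
{"op": "move_arm", "data": {"rows": [[0.5,0,0.12,0,0,0,-1],[1,0,0,0,0,0,-1],[1,0,0,0,0,0,-1],[1,0,0,0,0,0,-1],[1,0,0,0,0,0,-1],[1,0,0,0,0,0,-1],[0.7,0,0,0,0,0,-1],[0.3,0,0,0,0,0,-1],[0,0,0,0,0,0,-1],[0,0,0,0,0,0,-1]]}}

```text
time: 18.85
tool_pos: [0.6058, 0.068, 0.0305]
tool_rot: [0.002, 0.649, 0.761, -0.0]
contact_force: [-0.2, -0.1, -1.8]
gripper_width: 0.407
grasp_force: 63.2
```

Run:
```python
from h import *
print(inF())
```

```text
('TCP in F mm', array([86.4,  1. , 30.5]), 'yaw err deg', -0.2, 'tilt', array([ 0., -0., -1.]), array([-0.2, -0.1, -1.8]))
```

Run:
```python
from h import *
a=np.radians(-21.8); Y=np.array([-np.sin(a),np.cos(a)]); O=np.array([.4447,-.3585]); O2=np.array([.4349,-.3923])+.034*Y
T,S=load('top0'),load('side0')
for f,q in((T,np.array((666,293))/3+[190,145]-.33),(S,np.mean([(117,458),(161,474)],0)/3.15+[190,165]-.34)):
    X=onz(f,*q,.032)[:2]; print('fence centre y',(X-O)@Y*1000,(X-O2)@Y*1000)
```

```text
fence centre y 4.505203561082027 5.5274292980491895
fence centre y 7.812833234296202 8.835058971263365
```

Request:
{"op": "move_arm", "data": {"rows": [[0.15,0,0,0,0,0,-1],[0.15,0,0,0,0,0,-1],[0,0,0,0,0,0,-1]]}}

```text
time: 19.1
tool_pos: [0.6053, 0.0707, 0.0304]
tool_rot: [0.002, 0.649, 0.761, -0.0]
contact_force: [0.0, 0.8, -1.7]
gripper_width: 0.412
grasp_force: 63.2
```

Request:
{"op": "move_arm", "data": {"rows": [[0.15,0,0,0,0,0,-1],[0.15,0,0,0,0,0,-1],[0,0,0,0,0,0,-1]]}}

```text
time: 19.35
tool_pos: [0.6048, 0.074, 0.0304]
tool_rot: [0.002, 0.649, 0.761, -0.0]
contact_force: [0.6, 1.1, -0.6]
gripper_width: 0.411
grasp_force: 63.2
```

Request:
{"op": "move_arm", "data": {"rows": [[0.1,0,0,0,0,0,-1],[0.1,0,0,0,0,0,-1],[0,0,0,0,0,0,-1]]}}

```text
time: 19.6
tool_pos: [0.6047, 0.0752, 0.0305]
tool_rot: [0.002, 0.649, 0.761, -0.001]
contact_force: [0.7, -3.6, -2.0]
gripper_width: 0.409
grasp_force: 63.3
```

Request:
{"op": "move_arm", "data": {"rows": [[0.05,0,0,0,0,0,-1],[0,0,0,0,0,0,-1],[0,0,0,0,0,0,-1],[0,0,0,0,0,0,-1]]}}

```text
time: 19.93
tool_pos: [0.6047, 0.0753, 0.0305]
tool_rot: [0.002, 0.649, 0.761, -0.001]
contact_force: [0.4, -5.1, -0.7]
gripper_width: 0.407
grasp_force: 63.3
```

Request:
{"op": "move_arm", "data": {"rows": [[0.05,0,0,0,0,0,-1],[0,0,0,0,0,0,-1],[0,0,0,0,0,0,-1],[0,0,0,0,0,0,-1],[0,0,0,0,0,0,-1],[0,0,0,0,0,0,-1]]}}

```text
time: 20.43
tool_pos: [0.6047, 0.0754, 0.0306]
tool_rot: [0.003, 0.649, 0.761, -0.001]
contact_force: [0.4, -6.8, -0.8]
gripper_width: 0.409
grasp_force: 63.3
```

Run:
```python
from h import *
print(inF(),manip.state()['ft_torque'])
s=snap('side','s10')
a=cv2.resize(s['img'][150:270,200:350],None,fx=4.5,fy=4.5,interpolation=cv2.INTER_CUBIC); cv2.imwrite('pics/c10.png',a)
```

```text
('TCP in F mm', array([86.5,  8.5, 30.6]), 'yaw err deg', -0.2, 'tilt', array([ 0.  , -0.01, -1.  ]), array([ 0.4, -6.8, -0.8])) [-1.09 -0.12  0.11]
```

The fence bears on the edge: firm contact at about 7 N, TCP stopped, held for 0.8 s. I'll relax slightly, set the packer down and let go.

Request:
{"op": "move_arm", "data": {"rows": [[-0.04,0,0.05,0,0,0,-1],[0,0,0,0,0,0,-1],[0,0,0,0,0,0,-0.15],[0,0,0,0,0,0,0],[0,0,0,0,0,0,0.12],[0,0,0,0,0,0,0.12],[0,0,0,0,0,0,0.12],[0,0,-1,0,0,0,0.12],[0,0,-2,0,0,0,0.12],[0,0,-3,0,0,0,0.12],[0,0,-3,0,0,0,0.12],[0,0,-3,0,0,0,0.0],[0,0,-3,0,0,0,0.0],[0,0,0,0,0,0,0],[0,0,0,0,0,0,0]]}}

```text
time: 21.73
tool_pos: [0.6058, 0.0769, 0.1839]
tool_rot: [0.004, 0.649, 0.761, 0.002]
contact_force: [0.8, -0.2, -0.1]
gripper_width: 0.5
grasp_force: 0.0
```

Run:
```python
from h import *
print(inF())
t=snap('top','t11'); s=snap('side','s11')
pale=lambda h,ss,v:(ss<90)&(v>110)
for b in blobs(s,(270,185,320,230),pale,minA=15):
    r=(RF.T@(world(s,b,.034)-F).T).T*1000; print('side pale px',b.min(0),b.max(0),'F@.034',r.min(0)[:2],r.max(0)[:2])
for bb in blobs(s,(240,230,290,270),pale,minA=10):
    r=(RF.T@(world(s,bb,.033)-F).T).T*1000; print('bar pale',r.min(0),r.max(0))
# target grip pose on bar: as released
q=np.array([.5177,-.0437,.0489]); a=2*np.arctan2(.715,.699); R=np.array([[np.cos(a),np.sin(a),0],[np.sin(a),-np.cos(a),0],[0,0,-1]])
q[2]=.15; print('to bar',delta(q,R), 'released pose in F',RF.T@(q-F)*1000)
```

```text
('TCP in F mm', array([ 87.9,   9.9, 183.9]), 'yaw err deg', -0.21, 'tilt', array([ 0.01, -0.  , -1.  ]), array([ 0.8, -0.2, -0.1]))
side pale px [280.08 198.08] [293.25 212.92] F@.034 [ 59.05 -50.18] [105.9   25.32]
side pale px [269.58 205.42] [273.75 210.08] F@.034 [ 26.12 -27.73] [42.83 -4.13]
bar pale [ -42.52 -173.03   33.  ] [ -11.18 -109.19   33.  ]
bar pale [ -51.91 -232.43   33.  ] [ -28.41 -204.03   33.  ]
to bar (array([-10.54, -10.39,   2.97]), array([0.05, 0.15, 7.79])) released pose in F [-18.59 -94.94 150.  ]
```

Request:
{"op": "move_arm", "data": {"rows": [[-1.5,-1.5,0,0,0,0,0],[-3,-2.97,0,0,0,0,0],[-3,-2.97,0,0,0,0,0],[-3,-2.95,0,0,0,0,0],[0,0,1,0,0.15,3.9,0],[0,0,2,0,0,3.9,0],[0,0,2,0,0,0,0],[0,0,2,0,0,0,0],[0,0,0,0,0,0,0],[0,0,0,0,0,0,0]]}}

```text
time: 22.67
tool_pos: [0.517, -0.0417, 0.1074]
tool_rot: [-0.002, 0.699, 0.715, -0.001]
contact_force: [0.0, 0.3, 0.4]
gripper_width: 0.496
grasp_force: 0.0
```

Run:
```python
from h import *
q=np.array([.5177,-.0437,.0489]); a=2*np.arctan2(.715,.699); R=np.array([[np.cos(a),np.sin(a),0],[np.sin(a),-np.cos(a),0],[0,0,-1]])
R=R@Ro.from_euler('y',1.15,degrees=True).as_matrix()
print('to bar',delta(q,R),inF())
```

```text
to bar (array([-0.21,  0.09,  5.84]), array([-0.24,  1.07, -0.02])) ('TCP in F mm', array([-18.9, -92.8, 107.4]), 'yaw err deg', -8.02, 'tilt', array([-0.,  0., -1.]), array([0. , 0.3, 0.4]))
```

Request:
{"op": "move_arm", "data": {"rows": [[-0.2,0.09,1,0,1.1,0,0],[0,0,2,0,0,0,0],[0,0,2,0,0,0,0],[0,0,0.8,0,0,0,0],[0,0,0,0,0,0,-0.2],[0,0,0,0,0,0,-0.4],[0,0,0,0,0,0,-1],[0,0,0,0,0,0,-1],[0,0,0,0,0,0,-1]]}}

```text
time: 23.42
tool_pos: [0.5213, -0.0434, 0.0535]
tool_rot: [-0.005, 0.699, 0.715, 0.008]
contact_force: [1.2, -0.5, 1.6]
gripper_width: 0.002
grasp_force: 1.1
```

Run:
```python
from h import *
print(barnow(),manip.state()['grasp_force'],inF())
```

```text
('toe bottom mm', array([ 9. , 74.5, 33.8]), 'at keeper', array([ -30.2, -204. ,   28.6]), 'slope', -0.018, 'F', array([ 1.2, -0.5,  1.6])) 1.1331955360947177 ('TCP in F mm', array([-15. , -95.2,  53.5]), 'yaw err deg', -8.01, 'tilt', array([ 0.01,  0.02, -1.  ]), array([ 1.2, -0.5,  1.6]))
```

Request:
{"op": "move_arm", "data": {"rows": [[0,0,-0.6,0,0,0,-0.5],[0,0,-0.6,0,0,0,0],[0,0,0,0,0,0,0],[0,0,0,0,0,0,0],[0,0,0,0,0,0,0]]}}

```text
time: 23.83
tool_pos: [0.5202, -0.0434, 0.0643]
tool_rot: [-0.006, 0.699, 0.715, 0.007]
contact_force: [1.1, 0.7, -0.7]
gripper_width: 0.501
grasp_force: 0.0
```

Run:
```python
from h import *
print(inF()); s=snap('side','s12'); t=snap('top','t12')
pale=lambda h,ss,v:(ss<90)&(v>110)
for bb in blobs(s,(240,230,290,270),pale,minA=10):
    r=(RF.T@(world(s,bb,.033)-F).T).T*1000; print('bar pale',r.min(0),r.max(0))
    if r[:,1].min()>-200:
      for y in(-165,-150,-135,-120): k=r[abs(r[:,1]-y)<2]; print(y,k[:,0].min(),k[:,0].max())
for b in blobs(s,(270,185,320,230),pale,minA=15): print('shim px',b.min(0),b.max(0))
```

```text
('TCP in F mm', array([-16.1, -95. ,  64.3]), 'yaw err deg', -8.02, 'tilt', array([ 0.01,  0.02, -1.  ]), array([ 1.1,  0.7, -0.7]))
bar pale [ -43.52 -173.52   33.  ] [ -12.66 -118.22   33.  ]
-165 -40.160171134429376 -20.96116748447669
-150 -38.15368468816273 -16.92564650439783
-135 -35.33365507173014 -13.398991624033112
-120 -32.45079603332461 -14.821051090149531
bar pale [ -51.37 -237.34   33.  ] [ -27.41 -203.94   33.  ]
bar pale [ -70.   -193.87   33.  ] [ -55.76 -174.17   33.  ]Traceback (most recent call last):
  File "<stdin>", line 7, in <module>
    return umr_minimum(a, axis, None, out, keepdims, initial, where)
ValueError: zero-size array to reduction operation minimum which has no identity
```

Request:
{"op": "move_arm", "data": {"rows": [[0,-0.2,0.6,0,0,0,0],[0,0,0.8,0,0,0,0],[0,0,0.6,0,0,0,0],[0,0,0,0,0,0,0],[0,0,0,0,0,0,-0.3],[0,0,0,0,0,0,-1],[0,0,0,0,0,0,-1],[0,0,0,0,0,0,-1]]}}

```text
time: 24.6
tool_pos: [0.518, -0.043, 0.044]
tool_rot: [-0.006, 0.7, 0.715, 0.007]
contact_force: [-0.0, -1.4, -0.8]
gripper_width: 0.214
grasp_force: 58.7
```

Run:
```python
from h import *
print(barnow(),manip.state()['grasp_force'],inF())
```

```text
('toe bottom mm', array([ 6. , 75.4, 24.6]), 'at keeper', array([ -33.7, -204. ,   19.1]), 'slope', -0.02, 'F', array([-0. , -1.4, -0.8])) 58.66464922990417 ('TCP in F mm', array([-18.1, -94.3,  44. ]), 'yaw err deg', -8.08, 'tilt', array([ 0.  ,  0.02, -1.  ]), array([-0. , -1.4, -0.8]))
```

```bash
sed -i "s/^G=dict.*/G=dict(toe=.1705,up=.0179)/" h.py
python3 - <<'E'
from h import *
print(barnow())
rows([barpose(.006,-.0337,.075,s,.0016) for s in(-.04,-.062)]+[barpose(.006,x,.075,-.062,.0016) for x in np.linspace(-.0337,.012,9)[1:]])
E
```

```text
('toe bottom mm', array([ 5.9, 74.8, 29.5]), 'at keeper', array([ -33.7, -204. ,   24. ]), 'slope', -0.02, 'F', array([-0. , -1.4, -0.8]))
[-0.01, 0.0, 0.23] [0.09, 1.17, 0.02]
[-0.03, -0.0, 0.21] [0.0, 1.26, -0.0]
[0.0, 0.34, 0.0] [0.07, 0.0, -1.15]
[0.0, 0.35, 0.0] [0.07, -0.0, -1.16]
[0.0, 0.35, 0.0] [0.07, -0.0, -1.16]
[0.0, 0.35, 0.0] [0.07, 0.0, -1.17]
[0.0, 0.35, 0.0] [0.07, -0.0, -1.17]
[0.0, 0.35, 0.0] [0.07, 0.0, -1.17]
[0.0, 0.35, 0.0] [0.07, -0.0, -1.17]
[0.0, 0.35, 0.0] [0.07, 0.0, -1.17]
```

Request:
{"op": "move_arm", "data": {"rows": [[-0.01,0,0.2,0,1.2,0,-1],[-0.03,0,0.22,0,1.25,0,-1],[-0.02,0,0.2,0,0.6,0,-1],[0,0,0,0,0,0,-1],[0,0,0,0,0,0,-1]]}}

```text
time: 25.02
tool_pos: [0.52, -0.0438, 0.0409]
tool_rot: [-0.024, 0.698, 0.715, 0.027]
contact_force: [-4.0, 1.4, 12.9]
gripper_width: 0.212
grasp_force: 59.9
```

Run:
```python
from h import *
print(barnow())
```

```text
('toe bottom mm', array([ 7.3, 74.3, 35.4]), 'at keeper', array([ -31.4, -204. ,   15.1]), 'slope', -0.072, 'F', array([-4. ,  1.4, 12.9]))
```

Tail depressed about 9 mm, below the nose. I'll slide it out to +x.

Request:
{"op": "move_arm", "data": {"rows": [[0,0.3,0,0,0,-1.1,-1],[0,0.35,0,0,0,-1.16,-1],[0,0.35,0,0,0,-1.16,-1],[0,0,0,0,0,0,-1]]}}

```text
time: 25.35
tool_pos: [0.5287, -0.0433, 0.0402]
tool_rot: [-0.025, 0.676, 0.736, 0.026]
contact_force: [-6.9, 0.6, 12.8]
gripper_width: 0.212
grasp_force: 59.8
```

Run:
```python
from h import *
print(barnow())
```

```text
('toe bottom mm', array([ 5.5, 74.5, 34.6]), 'at keeper', array([ -15.8, -204. ,   14.5]), 'slope', -0.072, 'F', array([-6.9,  0.6, 12.8]))
```

Request:
{"op": "move_arm", "data": {"rows": [[0,0.35,0,0,0,-1.16,-1],[0,0.35,0,0,0,-1.16,-1],[0,0.35,0,0,0,-1.16,-1],[0,0.35,0,0,0,-1.16,-1],[0,0.35,0,0,0,-1.16,-1],[0,0.1,0,0,0,-0.3,-1],[0,0,0,0,0,0,-1]]}}

```text
time: 25.93
tool_pos: [0.5447, -0.0411, 0.0393]
tool_rot: [-0.025, 0.635, 0.772, 0.025]
contact_force: [-11.7, -1.1, 13.8]
gripper_width: 0.21
grasp_force: 60.2
```

Run:
```python
from h import *
print(barnow())
rows([barpose(.003,.012,.0745,s,.001) for s in np.linspace(-.06,.34,21)])
```

```text
('toe bottom mm', array([ 3.1, 74.5, 33.5]), 'at keeper', array([  12. , -204. ,   13.7]), 'slope', -0.071, 'F', array([-11.7,  -1.1,  13.8]))
[0.0, 0.01, 0.01] [0.39, -0.64, -0.03]
[0.03, 0.0, -0.19] [-0.0, -1.15, -0.0]
[0.03, -0.0, -0.19] [-0.0, -1.15, 0.0]
[0.04, 0.0, -0.19] [-0.0, -1.15, -0.0]
[0.04, -0.0, -0.19] [-0.0, -1.15, 0.0]
[0.04, 0.0, -0.19] [-0.0, -1.15, -0.0]
[0.05, 0.0, -0.19] [-0.0, -1.15, 0.0]
[0.05, -0.0, -0.19] [0.0, -1.15, -0.0]
[0.05, -0.0, -0.19] [-0.0, -1.15, 0.0]
[0.05, -0.0, -0.19] [-0.0, -1.15, 0.0]
[0.06, 0.0, -0.19] [-0.0, -1.15, -0.0]
[0.06, -0.0, -0.19] [-0.0, -1.15, 0.0]
[0.06, 0.0, -0.19] [0.0, -1.15, 0.0]
[0.07, -0.0, -0.19] [-0.0, -1.15, 0.0]
[0.07, 0.0, -0.19] [-0.0, -1.15, -0.0]
[0.07, 0.0, -0.19] [-0.0, -1.15, 0.0]
[0.08, -0.0, -0.19] [0.0, -1.15, 0.0]
[0.08, 0.0, -0.19] [-0.0, -1.15, -0.0]
[0.08, -0.0, -0.19] [0.0, -1.15, -0.0]
[0.09, -0.0, -0.19] [-0.0, -1.15, 0.0]
[0.09, 0.0, -0.19] [-0.0, -1.15, 0.0]
```

Request:
{"op": "move_arm", "data": {"rows": [[0.02,0,-0.15,0,-1.0,0,-1],[0.03,0,-0.19,0,-1.15,0,-1],[0.03,0,-0.19,0,-1.15,0,-1],[0.04,0,-0.19,0,-1.15,0,-1],[0,0,0,0,0,0,-1]]}}

```text
time: 26.35
tool_pos: [0.5463, -0.04, 0.0475]
tool_rot: [0.007, 0.636, 0.772, 0.002]
contact_force: [-6.4, -0.1, 11.3]
gripper_width: 0.213
grasp_force: 60.0
```

Run:
```python
from h import *
print(barnow())
```

```text
('toe bottom mm', array([ 5.4, 74.4, 28.1]), 'at keeper', array([  13.6, -204. ,   30.6]), 'slope', 0.009, 'F', array([-6.4, -0.1, 11.3]))
```

Request:
{"op": "move_arm", "data": {"rows": [[0.04,0,-0.19,0,-1.15,0,-1],[0.04,0,-0.19,0,-1.15,0,-1],[0.04,0,-0.19,0,-1.15,0,-1],[0.04,0,-0.19,0,-1.15,0,-1],[0,0,0,0,0,0,-1]]}}

```text
time: 26.77
tool_pos: [0.5454, -0.0377, 0.0528]
tool_rot: [0.038, 0.637, 0.77, -0.023]
contact_force: [-1.3, -2.3, 0.6]
gripper_width: 0.213
grasp_force: 58.9
```

Run:
```python
from h import *
print(barnow())
```

```text
('toe bottom mm', array([ 5.6, 74.7, 20. ]), 'at keeper', array([  12.8, -204. ,   44.6]), 'slope', 0.088, 'F', array([-1.3, -2.3,  0.6]))
```

Request:
{"op": "move_arm", "data": {"rows": [[0.04,0,-0.2,0,-1.15,0,-1],[0.05,0,-0.2,0,-1.15,0,-1],[0.05,0,-0.2,0,-1.15,0,-1],[0.05,0,-0.2,0,-1.15,0,-1],[0.05,0,-0.2,0,-1.15,0,-1],[0.05,0,-0.2,0,-1.15,0,-1],[0,0,0,0,0,0,-1]]}}

```text
time: 27.35
tool_pos: [0.5449, -0.0328, 0.0645]
tool_rot: [0.085, 0.634, 0.766, -0.061]
contact_force: [0.3, -0.4, -2.2]
gripper_width: 0.211
grasp_force: 58.6
```

Run:
```python
from h import *
print(barnow())
```

```text
('toe bottom mm', array([ 6.4, 74.5, 11.8]), 'at keeper', array([  13. , -204. ,   70.6]), 'slope', 0.208, 'F', array([ 0.3, -0.4, -2.2]))
```

Request:
{"op": "move_arm", "data": {"rows": [[-0.4,0,0,0,0,0,-1],[-0.8,0,0,0,0,0,-1],[-1,0,0,0,0,0,-1],[-1.2,0,0,0,0,0,-1],[-1.2,0,0,0,0,0,-1],[-1.2,0,0,0,0,0,-1],[-1.2,0,0,0,0,0,-1],[-1.2,0,-0.3,0,0,0,-1],[-1,0,-1,0,0,0,-1],[-0.5,0,-2,0,0,0,-1],[0,0,-2,0,0,0,-1],[0,0,-1,0,3,0,-1],[0,0,0,0,4,0,-1],[0,0,0,0,4.9,0,-1],[0,0,0,0,0,0,-1],[0,0,0,0,0,0,-1]]}}

```text
time: 28.68
tool_pos: [0.5592, -0.1158, 0.1466]
tool_rot: [0.005, 0.638, 0.77, 0.005]
contact_force: [0.1, 1.3, -3.1]
gripper_width: 0.212
grasp_force: 58.9
```

Run:
```python
from h import *
print(barnow(),pose()[0])
a=np.radians(91); R=np.array([[np.cos(a),np.sin(a),0],[np.sin(a),-np.cos(a),0],[0,0,-1]])
print(delta(np.array([.702,-.165,pose()[0][2]]),R))
s=snap('side','s13'); t=snap('top','t13')
pale=lambda h,ss,v:(ss<90)&(v>110); dark=lambda h,ss,v:(ss<75)&(v<125)
for n in('s11','s13'):
    g=load(n)
    for b in blobs(g,(276,190,300,216),pale,minA=15): print(n,'shim px',b.min(0),b.max(0))
for n in('s3','s7','s13'):
    g=load(n); b=blobs(g,(225,165,310,215),dark)[0]; r=b[b[:,0]>265]; print(n,'right edge col',b[:,0].max(),'left',b[:,0].min(),[float(r[abs(r[:,0]-c)<.6,1].max()) for c in(270,273,276,280,292,295)])
```

```text
('toe bottom mm', array([  6.9,  -2.4, 128.3]), 'at keeper', array([  11.7, -204. ,  128.7]), 'slope', 0.002, 'F', array([ 0.1,  1.3, -3.1])) [ 0.56 -0.12  0.15]
(array([-7.48, 13.12,  0.2 ]), array([0.82, 0.06, 9.68]))
s11 shim px [280.08 198.08] [293.25 212.92]
s13 shim px [282.42 198.75] [292.92 213.75]
s3 right edge col 297.41666 left 236.25 [213.75, 214.4166717529297, 202.0833282470703, 201.5833282470703, 200.25, 199.75]
s7 right edge col 298.91666 left 234.25 [199.0833282470703, 198.75, 198.25, 197.9166717529297, 195.9166717529297, 195.75]
s13 right edge col 302.25 left 235.91667 [214.4166717529297, 214.4166717529297, 214.4166717529297, 214.4166717529297, 199.25, 197.9166717529297]
```

Request:
{"op": "move_arm", "data": {"rows": [[-0.7,1.3,0,0,0,0,-1],[-1.5,2.6,0,0,0,0,-1],[-1.5,2.6,0,0,0,0,-1],[-1.5,2.6,0,0,0,0,-1],[-1.5,2.6,0,0,0,0,-1],[-0.78,1.42,0,0.8,0,0,-1],[0,0,0,0,0,4.8,-1],[0,0,1,0,0,4.8,-1],[0,0,2.5,0,0,0,-1],[0,0,3,0,0,0,-1],[0,0,2.5,0,0,0,-1],[0,0,1.5,0,0,0,-1],[0,0,0.8,0,0,0,-1],[0,0,0.4,0,0,0,-1],[0,0,0,0,0,0,-1],[0,0,0,0,0,0,-1]]}}

```text
time: 30.12
tool_pos: [0.703, -0.1635, 0.0325]
tool_rot: [0.001, 0.7, 0.714, 0.001]
contact_force: [-0.2, -0.6, -3.9]
gripper_width: 0.214
grasp_force: 59.5
```

Run:
```python
from h import *
print(pose(),manip.state()['contact_force'])
```

```text
(array([ 0.7 , -0.16,  0.03]), array([[-0.02,  1.  ,  0.  ],
       [ 1.  ,  0.02, -0.  ],
       [-0.  ,  0.  , -1.  ]])) [-0.16 -0.64 -3.85]
```

Request:
{"op": "move_arm", "data": {"rows": [[0,0,0.6,0,0,0,-1],[0,0,0.45,0,0,0,-1],[0,0,0,0,0,0,-1],[0,0,0,0,0,0,-0.5],[0,0,0,0,0,0,-0.2],[0,0,0,0,0,0,0],[0,0,0,0,0,0,0],[0,0,-1,0,0,0,0],[0,0,-2.5,0,0,0,0],[0,0,-3,0,0,0,0],[0,0,-3,0,0,0,0],[0,0,-3,0,0,0,0],[0,0,-3,0,0,0,0],[0,0,-1,0,0,0,0],[0,0,0,0,0,0,0]]}}

```text
time: 31.37
tool_pos: [0.7042, -0.164, 0.1912]
tool_rot: [0.004, 0.7, 0.714, 0.002]
contact_force: [0.4, -0.5, 0.1]
gripper_width: 0.498
grasp_force: 0.0
```

Run:
```python
from h import *
print(manip.state()['tool_pos'],manip.state()['contact_force'])
s=snap('side','s14'); t=snap('top','t14'); S=load('side0');T=load('top0')
pale=lambda h,ss,v:(ss<90)&(v>110); dark=lambda h,ss,v:(ss<75)&(v<125)
for b in blobs(s,(305,205,350,305),pale): print('bar',rect(s,b,.008))
for n in('side0','s7','s14'):
    g=load(n)
    for b in blobs(g,(276,190,300,216),pale,minA=15): 
        r=(RF.T@(world(g,b,.034)-F).T).T*1000; print(n,'shim px',b.min(0),b.max(0),r.min(0),r.max(0))
    b=blobs(g,(225,165,310,208),dark)[0]; r=b[b[:,0]>240]; print(n,'cols',b[:,0].min(),b[:,0].max(),[float(r[abs(r[:,0]-c)<.6,1].max()) for c in(270,274,278,294,295.5)])
d=cv2.absdiff(S['img'],s['img']).max(2)
for nm,(x0,y0,x1,y1) in dict(jar=(322,178,355,214),bowl=(214,145,240,170),hammer=(300,135,325,158)).items(): print(nm,'diff mean',d[y0:y1,x0:x1].mean())
dt=cv2.absdiff(T['img'],t['img']).max(2)
for nm,(x0,y0,x1,y1) in dict(jar=(247,122,272,152),bowl=(134,238,174,278),hammer=(108,150,145,242)).items(): print(nm,'top diff',dt[y0:y1,x0:x1].mean())
```

```text
[ 0.7  -0.16  0.19] [ 0.4  -0.51  0.06]
bar ((703.5686645507812, -235.63632202148438), (21.863496780395508, 140.41639709472656), 1.674813985824585)
bar ((768.0328979492188, 71.37613677978516), (29.97031021118164, 49.806400299072266), 87.20240783691406)
bar ((696.9307250976562, -16.129125595092773), (28.5733585357666, 51.04425048828125), 0.6228008270263672)
side0 cols 236.41667 297.41666 [202.75, 202.25, 201.75, 199.75, 199.75]
s7 cols 234.25 298.91666 [199.0833282470703, 198.75, 197.9166717529297, 195.75, 195.75]
s14 shim px [277.25 197.25] [292.92 212.92] [ 58.53 -50.49  34.  ] [107.08  31.97  34.  ]
s14 shim px [277.42 192.58] [288.75 195.92] [67.91 39.74 34.  ] [105.5   55.85  34.  ]
s14 cols 236.08333 297.25 [200.75, 200.25, 200.5833282470703, 197.75, 197.9166717529297]
jar diff mean 57.07070707070707
bowl diff mean 10.22923076923077
hammer diff mean 5.79304347826087
jar top diff 10.690666666666667
bowl top diff 13.3125
hammer top diff 13.183019976498237
```

Request:
{"op": "move_arm", "data": {"rows": [[-1.5,0,0,0,0,0,0],[-3,0,-1,0,0,0,0],[-3,0,-1,0,0,0,0],[-3,0,-1,0,0,0,0],[-3,0,-1,0,0,0,0],[-3,0,0,0,0,0,0],[-3,0,0,0,0,0,0],[-3,0,0,0,0,0,0],[-2,0,0,0,0,0,0],[0,0,0,0,0,0,0],[0,0,0,0,0,0,0],[0,0,0,0,0,0,0]]}}

```text
time: 32.47
tool_pos: [0.7062, -0.4078, 0.2224]
tool_rot: [-0.002, 0.7, 0.714, -0.0]
contact_force: [-0.2, -0.7, -0.1]
gripper_width: 0.504
grasp_force: 0.0
```

Run:
```python
from h import *
s=snap('side','s15'); t=snap('top','t15'); S=load('side0');T=load('top0')
def sh(A,B,box):
    x0,y0,x1,y1=box; g=lambda a:cv2.cvtColor(a,cv2.COLOR_BGR2GRAY)
    r=cv2.matchTemplate(g(B[y0-6:y1+6,x0-6:x1+6]),g(A[y0:y1,x0:x1]),cv2.TM_CCOEFF_NORMED); m=cv2.minMaxLoc(r); return round(m[1],3),(m[3][0]-6,m[3][1]-6)
for nm,b in dict(jar=(326,182,352,212),bowl=(216,147,244,168),hammer=(300,140,314,155),keeper=(240,243,270,271)).items(): print('side',nm,sh(S['img'],s['img'],b))
for nm,b in dict(jar=(247,122,272,152),bowl=(134,238,174,278),hammer=(108,150,145,242),keeper=(328,212,352,238)).items(): print('top',nm,sh(T['img'],t['img'],b))
pale=lambda h,ss,v:(ss<90)&(v>110); dark=lambda h,ss,v:(ss<75)&(v<125)
for b in blobs(t,(275,145,395,180),pale): print('bar',rect(t,b,.008))
for n in('top0','t15'):
    g=load(n); b=np.vstack(blobs(g,(205,170,262,255),lambda h,s,v:(s<85)&(v<130))[:3]); r=(RF.T@(world(g,b,.036)-F).T).T*1000; print(n,r[:,1].min(),r[r[:,1]<130][:,0].min(),r[r[:,1]<130][:,0].max())
    b=blobs(g,(185,165,225,250),lambda h,s,v:(s<60)&(v>130))[0]; print(n,'foot px',cv2.minAreaRect(b))
```

```text
side jar (0.997, (0, 0))
side bowl (0.915, (0, 0))
side hammer (0.1, (4, -6))
side keeper (0.558, (0, 0))
top jar (1.0, (0, 0))
top bowl (0.999, (0, 0))
top hammer (0.999, (0, 0))
top keeper (0.456, (1, 1))
bar ((696.6691284179688, -147.3671875), (32.22248077392578, 312.031494140625), 0.721667468547821)
top0 54.15061773553976 -47.45016050367483 131.71899111335884
top0 foot px ((206.13626098632812, 207.75717163085938), (72.7927017211914, 26.54313850402832), 78.72666931152344)
t15 54.4431011956664 -47.00478798395971 100.05460200703436
t15 foot px ((204.5, 209.0), (72.16665649414062, 39.833343505859375), 90.0)
```

```bash
python3 -c "
from plant import manip
print(manip.job_done())"
```

```text
the job is handed in; nothing more can be done
None
```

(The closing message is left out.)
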